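Empty the labeller's catch box

ROBOT

A 6-joint arm with a two-finger parallel gripper is mounted at the origin on a cart in front of the work surface, level with it; the furniture and walls round the work are solid. World frame = base frame: x ahead of the robot, y to its left, z up, the work surface at z = 0. Lengths are in m, angles in rad, forces in N, time in s.
With the tool pointing down it reaches from about 0.375 to 0.9 m from the base axis. Payload 3.1 kg.
Tool frame: the origin (TCP) lies on the front face of the gripper's body, between the roots of the fingers; the fingertips stand 73 mm ahead of it and the grasp point (between the pads) lies 54 mm ahead of it (manip.tips_ahead is the distance from the TCP to the fingertips, in m); z points along the fingers, y is the line along which they close (so a half turn about z gives the same grasp; the last joint's range is limited). The gripper opens to 85 mm and grips with 20 to 120 N. Pads are 22 mm wide; open, the fingers measure 114 mm over their backs; the gripper's body (76 mm by 85 mm) begins 54 mm behind the grasp point. The pads swing forward as they close: fully open they stand 13 mm farther back than shut.
Start: joints at [1.155, 0.527, 1.433, -0, 1.181, -0.178], TCP at [0.147, 0.607, 0.304] pointing down, gripper open.
Joint ranges: [-3.08, 3.08], [-0.75, 2.2], [0.22, 2.44], [-1.43, 4.57], [0, 2.65], [-2.85, 2.85]. Speed limits (rad/s): [2.79, 2.79, 3.14, 3.14, 3.14, 3.14].

INTERFACE

Orientations are given as a unit quaternion [x, y, z, w].
In Python, from station import sense, eyes, workorder, manip gives the robot as it stands.
- The arm moves only by the shell command python3 -m inch 'ROWS' [OPENING] [FORCE]. ROWS is JSON, a list of rows, each an object of numbers: "dx", "dy", "dz": the shift along the tool's x, y, z in cm; "wx", "wy", "wz": the turn, a rotation vector about the tool's x, y, z in degrees. In form: [{"dx": .., "dy": .., "dz": .., "wx": .., "wy": .., "wz": ..}, ...]. A call has 1 to 10 rows; each row shifts and turns the commanded pose from where the row before left it, along the tool's axes as they then stand; what a row does not reach is not made up. A row lasts 1/8 s, in which the tool goes at most 62.5 mm and 10.7 degrees, less where a joint would pass 70% of its speed; a pose out of reach is approached as far as the arm can. A call with a gripper value outside its range is refused whole. OPENING is the opening, from 0 (shut) to 1 (fully open), set as the call begins (- or left out, the last holds). The fingers move at their own pace and stop on an object; FORCE is the grip in N (left out, the last holds). Time passes only in rows, so rows that do not move let the fingers close. It gives the time, the measured TCP pose, the force, the opening and the grip force at its end, in the units of the state.
- sense(): the state, without advancing time (a new reading comes with each control period).
- eyes.snapshot(name): name is "side" or "top" or "wrist"; returns the picture (480x640x3 uint8, red, green, blue); there is no depth.
- eyes.camera_params(name): a dict with "fx", "fy", "cx", "cy" (pixels), "rvec" (rotation vector, rad) and "tvec" (3), from world to camera coordinates, as OpenCV has them. Camera axes: x right, y down, z forward; pixel columns grow to the right and rows downward; lengths in m; the calibration is good to about 2 mm. A picture is of the moment at which its call begins: read the wrist's pose just before it. camera_params takes no time and is no camera call; for the wrist camera it gives the pose at the moment of the call.
- workorder.sign_off(): hands the job in; it is judged then, once.
The state is a dict: "t": time; "q": joint angles; "qd": joint speeds; "tau": joint torques, N m; "tcp_pos": TCP position; "tool_rot": TCP orientation; "force": force on the tool from outside, world axes, zero at the start; "ft_torque": the same for the moment, N m; "finger_gap": opening from 0.0 (shut) to 1.0 (fully open); "gripper_force": force on a finger pad.
Only numpy, scipy, OpenCV 4.12 (cv2) and the standard library are available. Lean on these libraries where they do the work, as an engineer would, in place of code of your own. Each camera call takes 0.05 s, during which the arm holds its last target. There are 200 camera calls.

TASK

The labelled slide mailers lie in the labeller's catch box under a cover held by one wing screw, and nobody remembers whether its thread is left- or right-handed. Find which way it gives and unscrew it as far as it goes, so that its finger is well clear of the cover, lift the cover off and lay it flat on the table beside the box, and put all the mailers in the grey tote. Then lay the cover back squarely on the empty box and screw the clamp tight again so that its finger lies over the cover as before; leave the other things on the table where they are and the tote upright.

Things in the scene. Friction and masses are not known exactly. Their poses are not given: they have to be found in the camera images.
- box_rim (a point): centre of the catch box's opening, at rim height, 50 mm above the table. The box is fixed, aluminium, 265 (x) by 130 (y) mm outside, walls and floor 5 mm thick; its x axis points along its length towards the white delivery housing (85 mm long, 46 mm high) joined to its +x end, its z up. The clamp bracket stands at the middle of its +y side
- wing (a point): centre of the black wing grip of the clamp screw: a bar 56 (x) by 12 (y) by 26 (z) mm, its axis of turning (z) upright through this point, 95 mm from the box centre on the box's +y side and 85 mm above the table. The steel finger below the wing (6 mm thick, its top 22 mm under this point, with a hub 26 mm across whose top is 17 mm under this point) points along this point's -y, to 53 mm from the axis; when tight it lies over the middle of the cover's edge
- clamp (a joint): angle of the clamp screw in rad, positive anticlockwise seen from above; 0 = tight, finger over the cover. The thread is left- or right-handed at random from start to start: the screw gives one way only (to about 2.1 or to -2.1) and stops hard at 0 the other way. It turns with steady friction (0.15 N m) and stays where it is left. The finger is well clear of the cover beyond 1.2 rad either way
- cover_grip (a point): centre of the black bar handle on the grey cover, bar 84 (x) by 12 (y) by 14 (z) mm. The cover is a loose plate 269 (x) by 134 (y) by 5 mm, 220 g; the plate's top lies 23 mm, the feet of its 8 mm locating ribs 36 mm below this point (so the point is 28 mm above the rim when seated, 36 mm above the table when laid down). The ribs drop inside the box with about 6 mm play each way in x and y; it fits either way round. z up, x along the plate
- mailer1_c (a point): centre of a white slide mailer, a flat closed plastic box 30 (x) by 92 (y) by 20 (z) mm, 50 g; x is its width (grip across it), y its length; at the start it lies flat in the catch box. 2 to 4 of the four mailers are present, absent ones read None
- mailer2_c (a point): centre of a white slide mailer, a flat closed plastic box 30 (x) by 92 (y) by 20 (z) mm, 50 g; x is its width (grip across it), y its length; at the start it lies flat in the catch box. 2 to 4 of the four mailers are present, absent ones read None
- mailer3_c (a point): centre of a white slide mailer, a flat closed plastic box 30 (x) by 92 (y) by 20 (z) mm, 50 g; x is its width (grip across it), y its length; at the start it lies flat in the catch box. 2 to 4 of the four mailers are present, absent ones read None
- mailer4_c (a point): centre of a white slide mailer, a flat closed plastic box 30 (x) by 92 (y) by 20 (z) mm, 50 g; x is its width (grip across it), y its length; at the start it lies flat in the catch box. 2 to 4 of the four mailers are present, absent ones read None
- tote_floor (a point): centre of the inner floor of the loose grey tote, 4 mm above its underside; tote 275 (x) by 150 (y) by 55 mm outside, walls 4 mm, open top; x along its length, z up; 500 g
- tape: roll of white tape, 53 mm across, 18 mm high, a bystander; origin under its centre
- timer: white kitchen-style timer 61x61x21 mm, a bystander; origin under its centre

How it is judged:
On the way, in this order (a step that is already met when the one before it is completed fails the run):
1. the clamp is unscrewed, its finger clear of the cover ((value of joint clamp above 1.2 rad or value of joint clamp below -1.2 rad)), for 0.2 s.
2. the cover is off and lies flat on the table (horizontal distance between cover_grip and box_rim above 0.12 m and height (world z) of cover_grip below 0.046 m and angle between cover_grip's own z axis and vertical below 0.1 rad), for 0.2 s.
3. all mailers are in the tote (x of mailer1_c in the frame of tote_floor between -0.132 and 0.132 m and y of mailer1_c in the frame of tote_floor between -0.07 and 0.07 m and z of mailer1_c in the frame of tote_floor between -0.005 and 0.05 m and x of mailer2_c in the frame of tote_floor between -0.132 and 0.132 m and y of mailer2_c in the frame of tote_floor between -0.07 and 0.07 m and z of mailer2_c in the frame of tote_floor between -0.005 and 0.05 m and x of mailer3_c in the frame of tote_floor between -0.132 and 0.132 m and y of mailer3_c in the frame of tote_floor between -0.07 and 0.07 m and z of mailer3_c in the frame of tote_floor between -0.005 and 0.05 m and x of mailer4_c in the frame of tote_floor between -0.132 and 0.132 m and y of mailer4_c in the frame of tote_floor between -0.07 and 0.07 m and z of mailer4_c in the frame of tote_floor between -0.005 and 0.05 m), for 0.2 s.
4. the cover is back on the box (horizontal distance between cover_grip and box_rim below 0.014 m and angle between cover_grip's own z axis and vertical below 0.06 rad and angle between the x axis of cover_grip and the x axis of box_rim, either way round below 0.12 rad and z of cover_grip in the frame of box_rim between 0.022 and 0.034 m), for 0.2 s.
5. the clamp is tight again, its finger over the cover (value of joint clamp between -0.25 and 0.25 rad), for 0.2 s.
At the end, for the whole second after the job is handed in: All present mailers lie inside the tote, which stands upright (within 0.1 rad); the cover is seated on the box within 14 mm and 0.12 rad, either way round; the clamp is within 0.25 rad of its tight position (all of step 3 and all of step 4 and all of step 5 and angle between tote_floor's own z axis and vertical below 0.1 rad); the robot touches nothing.
It fails at once if the tape is pushed more than 4 cm away (distance of tape from where it was at the start of the episode above 0.04 m).
It fails at once if the timer is pushed more than 4 cm away (distance of timer from where it was at the start of the episode above 0.04 m).
Of mailer1, mailer2, mailer3, mailer4 only 2 to 4 are there at a start; the rules pass over those that are not, and their reading is None.
At some moment in a run one of tote may be knocked a few centimetres aside while the robot is not near it.
Once in a run the grip may slacken for a moment while it holds something.
It also fails if it takes over 210 s, if anything falls off the work surface, if the arm or the gripper's body presses on something with over 40 N, if the wrist force passes 120 N, or if a joint passes its speed limit or range.

## Working session

There is one attempt and no reset: what is moved stays moved. The work goes in short steps, Python scripts to look and compute and a shell command to move; the robot and the scene stay as the last step left them, time stands still between calls to the robot, and variables do not carry over. Pictures are saved under pics/ and viewed, at most 14 in all, crops included, and the job is handed in when it is done.

```bash
ls; mkdir -p pics
python3 - <<'E'
from station import sense, eyes, manip
import cv2
s=sense();print({k:s[k] for k in('t','tcp_pos','tool_rot','force','finger_gap')},manip.tips_ahead)
for n in('top','side'):
    im=eyes.snapshot(n);cv2.imwrite(f'pics/{n}0.png',im[:,:,::-1]);print(n,eyes.camera_params(n))
E
```

```text
pics
{'t': 0.0, 'tcp_pos': array([0.14696019, 0.60690022, 0.3029124 ]), 'tool_rot': array([ 1.18598094e-01,  9.92941728e-01, -1.05663017e-03, -3.16072006e-04]), 'force': array([-0.29302375, -0.706678  , -0.87526224]), 'finger_gap': 0.9980152046038898} 0.0726
top {'fx': 470.5317858446703, 'fy': 470.5317858446703, 'cx': 317.44990534694614, 'cy': 239.13041144082865, 'rvec': array([ 2.15910655, -2.09829142,  0.23610334]), 'tvec': array([0.01383958, 0.57370595, 1.19015751])}
side {'fx': 433.06980695111315, 'fy': 433.06980695111315, 'cx': 309.31717260934676, 'cy': 231.72791712867757, 'rvec': array([ 1.9951485 , -0.39671993,  0.21712956]), 'tvec': array([-0.50748903,  0.21071498,  0.81765951])}
```

View pics/top0.png

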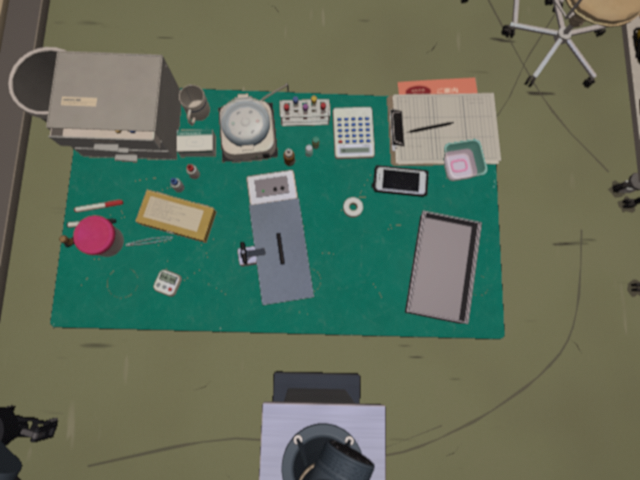

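View pics/side0.png

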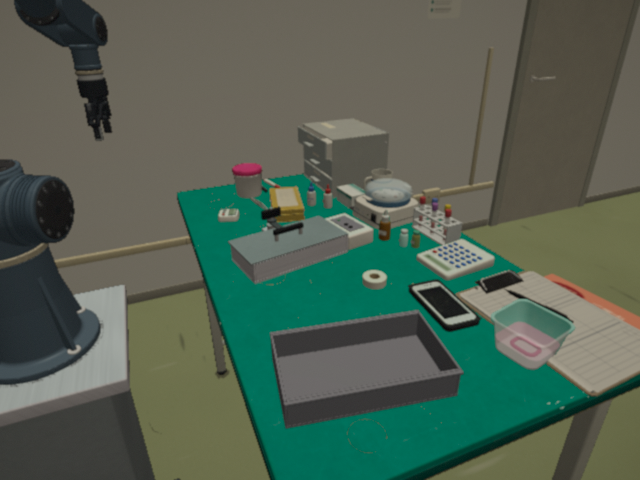

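The top view shows the box cover, with its handle at (281,249) and the wing at (244,254). The tote is at about (444,267), the tape at (353,207) and the timer at (167,282). The free strip between box and tote, below the tape, is where the cover will go.

```bash
cat > h.py <<'E'
import numpy as np, cv2
from scipy.spatial.transform import Rotation as R
from station import sense, eyes
def cast(p,uv,z):
    """pixels -> world points on plane z"""
    uv=np.atleast_2d(np.float64(uv)); K=np.array([[p['fx'],0,p['cx']],[0,p['fy'],p['cy']],[0,0,1]])
    M=cv2.Rodrigues(p['rvec'])[0]; c=-M.T@p['tvec']
    d=np.c_[uv,np.ones(len(uv))]@np.linalg.inv(K).T@M
    return c+d*((z-c[2])/d[:,2])[:,None]
def proj(p,X):
    K=np.array([[p['fx'],0,p['cx']],[0,p['fy'],p['cy']],[0,0,1]])
    return cv2.projectPoints(np.atleast_2d(np.float64(X)),p['rvec'],p['tvec'],K,None)[0][:,0]
def rect(p,mask,z):
    """largest blob of mask -> centre, long side, short side, yaw of long axis (deg), area"""
    cs=cv2.findContours(mask.astype('uint8'),cv2.RETR_EXTERNAL,cv2.CHAIN_APPROX_NONE)[0]
    out=[]
    for c in sorted(cs,key=cv2.contourArea)[::-1][:6]:
        if cv2.contourArea(c)<25: continue
        W=cast(p,c[:,0],z)[:,:2]
        (cx,cy),(w,h),a=cv2.minAreaRect((W*1000).astype('float32'))
        if w<h: w,h,a=h,w,a+90
        out.append((round(cx/1000,4),round(cy/1000,4),round(w),round(h),round((a+90)%180-90,1),cv2.contourArea(c)))
    return out
def win(m,x0,y0,x1,y1):
    o=np.zeros_like(m);o[y0:y1,x0:x1]=m[y0:y1,x0:x1];return o
def tool():
    s=sense();M=R.from_quat(s['tool_rot']).as_matrix();return s,M
def to(x,y,z,yaw):
    """rows needed to put TCP at xyz, pointing down, tool y at yaw deg (or +180)"""
    s,M=tool()
    t=np.radians(yaw); ty=np.array([np.cos(t),np.sin(t),0]); best=None
    for k in(1,-1):
        yk=k*ty; T=np.c_[np.cross(yk,[0,0,-1]),yk,[0,0,-1]]
        rv=np.degrees(R.from_matrix(M.T@T).as_rotvec())
        q6=s['q'][5]+np.radians(rv[2])
        print('  turn',rv.round(1),'q6~(if q1 fixed)',q6.round(2))
    d=M.T@(np.array([x,y,z])-s['tcp_pos'])*100
    print('  shift cm (tool now)',d.round(2),' world',((np.array([x,y,z])-s['tcp_pos'])*100).round(2))
E
python3 - <<'E'
from h import *
im=cv2.imread('pics/top0.png');p=eyes.camera_params('top');hsv=cv2.cvtColor(im,cv2.COLOR_BGR2HSV)
print([hsv[v,u].tolist() for u,v in((270,220),(290,280),(281,249),(250,256),(275,183),(440,260),(470,270),(300,320),(350,199))])
V=hsv[...,2]
b=win(V<50,225,150,330,310)
print('black z.085',rect(p,b,.085));print('black z.098',rect(p,b,.098))
ng=~((hsv[...,0]>65)&(hsv[...,0]<95)&(hsv[...,1]>110))
print('box z.055',rect(p,win(ng,255,203,330,310),.055))
print('tote z.055',rect(p,win(ng,400,200,490,330),.055))
print('tape',rect(p,win(ng,335,195,370,220),.018)); print('timer',rect(p,win(ng,145,265,185,300),.021))
print('table edge',cast(p,[[200,330],[300,332],[400,336],[500,338]],0).round(3))
E
```

```text
[[111, 33, 125], [112, 35, 130], [165, 12, 44], [123, 26, 88], [173, 18, 128], [177, 18, 145], [170, 16, 48], [84, 206, 105], [23, 11, 188]]
black z.085 [(0.5402, 0.1267, 77, 7, 10.3, 54.0), (0.5136, 0.2173, 28, 10, 3.2, 25.5)]
black z.098 [(0.5379, 0.126, 76, 7, 10.3, 54.0), (0.5115, 0.2156, 28, 10, 3.2, 25.5)]
box z.055 [(0.5419, 0.1279, 273, 141, 11.1, 4899.5)]
tote z.055 [(0.5124, -0.3061, 281, 168, -9.8, 6488.5)]
tape [(0.6766, -0.0698, 62, 61, -89.1, 335.5)]
timer [(0.4507, 0.4255, 66, 64, 68.7, 538.5)]
table edge [[ 0.329  0.334  0.   ]
 [ 0.331  0.069  0.   ]
 [ 0.327 -0.199  0.   ]
 [ 0.329 -0.469  0.   ]]
```

```bash
python3 -m inch '[{"dx":-5,"dy":-3.2},{"dx":-5,"dy":-3.2},{"dx":-5,"dy":-3.2},{"dx":-5,"dy":-3.2},{"dx":-5,"dy":-3.2},{"dx":-5,"dy":-3.2},{"dx":-5,"dy":-3.2},{"dx":-5,"dy":-3.2},{"dx":-5,"dy":-3.2},{}]' 0.6 60; python3 -m inch '[{"wz":-8},{"wz":-8},{"wz":-8},{}]'
python3 - <<'E'
from h import *
p=eyes.camera_params('wrist');s=sense();im=eyes.snapshot('wrist');cv2.imwrite('pics/w1.png',im[:,:,::-1])
np.save('w1.npy',[p['rvec'],p['tvec']]);print(s['t'],s['tcp_pos'],s['q'],s['force'],s['finger_gap'],p)
to(.5237,.2204,.2,100.5)
E
```

```text
0.1 [0.14700249 0.6069451  0.30304713] [ 1.15448319e+00  5.28348930e-01  1.43377141e+00 -1.51392476e-05
  1.18141653e+00 -1.78471282e-01] [ 0.10776845 -0.31864471  0.13948966] 1.001147612857131 {'fx': 352.3023105712007, 'fy': 352.3023105712007, 'cx': 319.82467619057684, 'cy': 245.44225265647663, 'rvec': array([-2.29114157, -1.8021454 , -0.24492304]), 'tvec': array([-0.62327085, -0.0343498 ,  0.37879503])}
  turn [ -0.1  -0.  -24.1] q6~(if q1 fixed) -0.6
  turn [-0.000e+00  1.000e-01  1.559e+02] q6~(if q1 fixed) 2.54
  shift cm (tool now) [-45.72 -28.68  10.35]  world [ 37.67 -38.66 -10.32]invalid input at $[0]: expected keys dx, dy, dz, wx, wy, wz
invalid input at $[0]: expected keys dx, dy, dz, wx, wy, wz
```

View pics/w1.png

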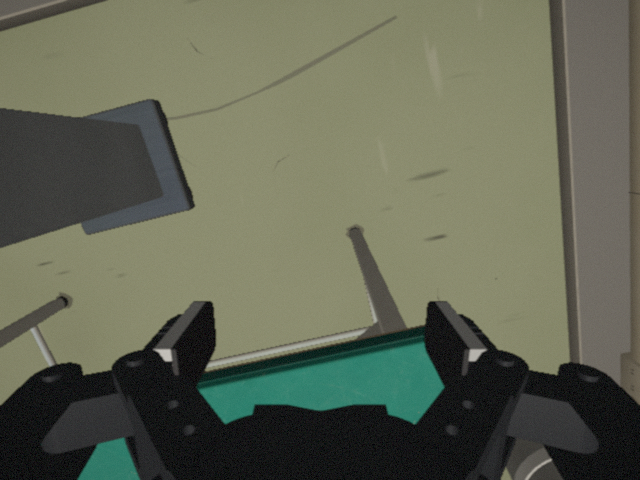

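The rows were refused because all six keys are needed. The picture shows only the gripper fingers (about (190,330) and (450,330)) over the table edge, so the arm hasn't moved.

```bash
python3 -m inch '[{"dx":-5,"dy":-3.2,"dz":0,"wx":0,"wy":0,"wz":0},{"dx":-5,"dy":-3.2,"dz":0,"wx":0,"wy":0,"wz":0},{"dx":-5,"dy":-3.2,"dz":0,"wx":0,"wy":0,"wz":0},{"dx":-5,"dy":-3.2,"dz":0,"wx":0,"wy":0,"wz":0},{"dx":-5,"dy":-3.2,"dz":0,"wx":0,"wy":0,"wz":0},{"dx":-5,"dy":-3.2,"dz":0,"wx":0,"wy":0,"wz":0},{"dx":-5,"dy":-3.2,"dz":0,"wx":0,"wy":0,"wz":0},{"dx":-5,"dy":-3.2,"dz":0,"wx":0,"wy":0,"wz":0},{"dx":-5,"dy":-3.2,"dz":0,"wx":0,"wy":0,"wz":0}]' 0.6 60; python3 -m inch '[{"dx":0,"dy":0,"dz":0,"wx":0,"wy":0,"wz":-8},{"dx":0,"dy":0,"dz":0,"wx":0,"wy":0,"wz":-8},{"dx":0,"dy":0,"dz":0,"wx":0,"wy":0,"wz":-8},{"dx":0,"dy":0,"dz":0,"wx":0,"wy":0,"wz":0}]'
python3 - <<'E'
from h import *
p=eyes.camera_params('wrist');s=sense();im=eyes.snapshot('wrist');cv2.imwrite('pics/w2.png',im[:,:,::-1])
np.save('w2.npy',[p['rvec'],p['tvec']]);print(s['t'],s['tcp_pos'],s['q'],s['force'],s['finger_gap'])
to(.5237,.2204,.2,100.5)
E
```

```text
t: 1.27
tcp_pos: [0.5177, 0.2199, 0.3037]
tool_rot: [0.119, 0.993, 0.0, -0.0]
force: [0.5, 0.7, -0.2]
finger_gap: 0.598
gripper_force: 0.0
t: 1.78
tcp_pos: [0.5165, 0.2214, 0.3036]
tool_rot: [-0.09, 0.996, -0.0, -0.0]
force: [0.1, -0.7, -0.4]
finger_gap: 0.599
gripper_force: 0.0
1.775 [0.51654657 0.22137935 0.30362923] [ 2.06068787e-01  4.43200474e-01  1.59269038e+00  1.60729794e-05
  1.10640356e+00 -1.54400000e+00] [ 0.08545954 -0.70159258 -0.41328792] 0.599474849547497
  turn [ 0.  -0.  -0.3] q6~(if q1 fixed) -1.55
  turn [ -0.   -0.  179.7] q6~(if q1 fixed) 1.59
  shift cm (tool now) [-0.69 -0.23 10.37]  world [  0.72  -0.11 -10.37]
```

View pics/w2.png

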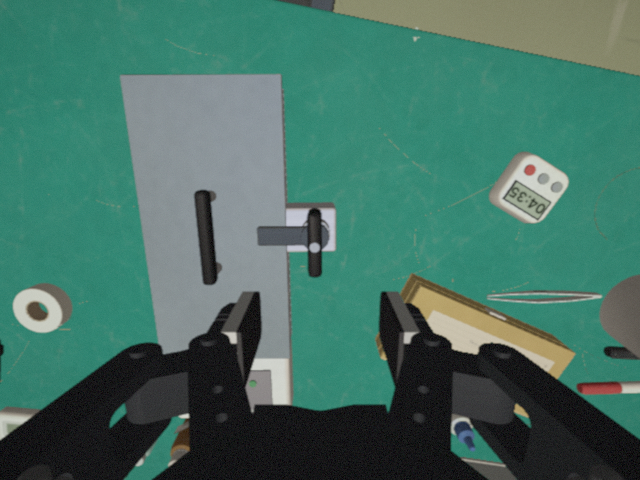

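The wing bar runs from about (314,208) to (314,277), and the cover handle from (203,192) to (210,283). The finger points to the left over the cover.

Run:
```python
from h import *
p=eyes.camera_params('wrist');im=cv2.imread('pics/w2.png');V=im.max(2)
b=V<60
print('wing',rect(p,win(b,300,200,330,285),.098),rect(p,win(b,300,200,330,285),.085))
print('handle',rect(p,win(b,190,180,225,295),.085))
hsv=cv2.cvtColor(im,cv2.COLOR_BGR2HSV);ng=~((hsv[...,0]>65)&(hsv[...,0]<95)&(hsv[...,1]>110))
print('tape',rect(p,win(ng,0,275,80,340),.009))
print('cover corners',cast(p,[[121,75],[281,75]],.055).round(4), 'finger',cast(p,[[258,227],[258,244]],.063).round(4))
to(.5237,.2204,.2,100.5)
```

```text
wing [(0.5112, 0.2158, 33, 12, 9.7, 286.0), (0.5403, 0.2209, 22, 10, 12.8, 251.5)] [(0.5142, 0.2161, 34, 13, 9.7, 286.0), (0.5446, 0.2215, 23, 11, 12.8, 251.5)]
handle [(0.5389, 0.1277, 81, 13, 10.4, 1216.5)]
tape [(0.6762, -0.0689, 70, 57, -45.8, 2269.0)]
cover corners [[0.4217 0.0371 0.055 ]
 [0.3982 0.1672 0.055 ]] finger [[0.5271 0.1664 0.063 ]
 [0.5428 0.1685 0.063 ]]
  turn [ 0.  -0.  -0.3] q6~(if q1 fixed) -1.55
  turn [ -0.   -0.  179.7] q6~(if q1 fixed) 1.59
  shift cm (tool now) [-0.69 -0.23 10.37]  world [  0.72  -0.11 -10.37]
```

```bash
python3 -m inch '[{"dx":-0.6,"dy":-0.3,"dz":4,"wx":0,"wy":0,"wz":0},{"dx":0,"dy":0,"dz":5,"wx":0,"wy":0,"wz":0},{"dx":0,"dy":0,"dz":4.5,"wx":0,"wy":0,"wz":0},{"dx":0,"dy":0,"dz":2.2,"wx":0,"wy":0,"wz":0},{"dx":0,"dy":0,"dz":0,"wx":0,"wy":0,"wz":0}]'; python3 -m inch '[{"dx":0,"dy":0,"dz":0,"wx":0,"wy":0,"wz":0},{"dx":0,"dy":0,"dz":0,"wx":0,"wy":0,"wz":0},{"dx":0,"dy":0,"dz":0,"wx":0,"wy":0,"wz":0},{"dx":0,"dy":0,"dz":0,"wx":0,"wy":0,"wz":0}]' 0 40;  python3 -m inch '[{"dx":0,"dy":0,"dz":0,"wx":0,"wy":0,"wz":4},{"dx":0,"dy":0,"dz":0,"wx":0,"wy":0,"wz":0}]'
python3 - <<'E'
from station import sense
s=sense();print(s['q'],s['ft_torque'],s['force'],s['tau'])
E
```

```text
t: 2.45
tcp_pos: [0.522, 0.2195, 0.1451]
tool_rot: [-0.09, 0.996, -0.0, -0.002]
force: [0.7, -0.8, 0.5]
finger_gap: 0.599
gripper_force: 0.0
t: 2.95
tcp_pos: [0.5242, 0.2185, 0.1486]
tool_rot: [-0.091, 0.996, -0.001, 0.002]
force: [-0.0, -4.7, 2.8]
finger_gap: 0.134
gripper_force: 42.3
t: 3.2
tcp_pos: [0.5242, 0.2187, 0.1486]
tool_rot: [-0.056, 0.998, -0.001, 0.002]
force: [0.8, -5.6, 3.1]
finger_gap: 0.13
gripper_force: 42.5
[ 0.19928709  0.67343332  1.7008823  -0.00292781  0.76447101 -1.48155534] [-0.80593672 -0.0111292  -0.0632161 ] [ 0.83235238 -5.58320688  3.09003857] [ 3.27424183e+00 -4.12960446e+01 -1.01794982e+01  1.00102432e+00
 -2.05036816e-01  2.89707491e-02]
```

```bash
python3 -m inch '[{"dx":0,"dy":0,"dz":0,"wx":0,"wy":0,"wz":6},{"dx":0,"dy":0,"dz":0,"wx":0,"wy":0,"wz":6},{"dx":0,"dy":0,"dz":0,"wx":0,"wy":0,"wz":0}]'
python3 - <<'E'
from h import *
s=sense();print(s['q'],s['ft_torque'],s['force'],s['tau'])
im=eyes.snapshot('wrist');cv2.imwrite('pics/w3.png',im[:,:,::-1])
E
```

```text
t: 3.58
tcp_pos: [0.5247, 0.2188, 0.1486]
tool_rot: [0.046, 0.999, -0.001, 0.002]
force: [1.6, -5.3, 5.0]
finger_gap: 0.133
gripper_force: 50.3
[ 0.19981217  0.67365369  1.70003911 -0.00428501  0.76418796 -1.27565675] [-0.83966723  0.1689094   0.911258  ] [ 1.59021065 -5.33299298  4.99134373] [  2.37358823 -40.90574741  -9.3468976    1.64666042  -0.14518452
   1.04300357]
```

View pics/w3.png

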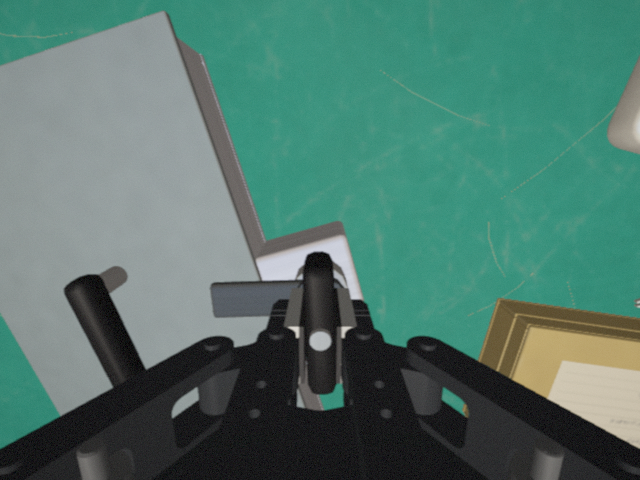

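The wing, at (318,320), stays in line with the fingers, and the clamp finger at (250,298) has turned about 16° relative to the cover edge. The torque is high, so I'll check whether it keeps giving.

```bash
python3 -m inch '[{"dx":0,"dy":0,"dz":0,"wx":0,"wy":0,"wz":0},{"dx":0,"dy":0,"dz":0,"wx":0,"wy":0,"wz":0}]' >/dev/null; python3 -c "
from station import sense
s=sense();print(s['q'][5],s['ft_torque'],s['tau'][5])"; python3 -m inch '[{"dx":0,"dy":0,"dz":0,"wx":0,"wy":0,"wz":5},{"dx":0,"dy":0,"dz":0,"wx":0,"wy":0,"wz":0},{"dx":0,"dy":0,"dz":0,"wx":0,"wy":0,"wz":0}]'; python3 -c "
from station import sense
s=sense();print(s['q'][5],s['ft_torque'],s['tau'][5])"
```

```text
-1.2762220661360877 [-0.80261237  0.19624379  0.89119531] 0.9177163615822792
t: 4.25
tcp_pos: [0.5251, 0.2189, 0.1488]
tool_rot: [0.089, 0.996, -0.001, 0.003]
force: [3.5, -5.3, 4.5]
finger_gap: 0.132
gripper_force: 65.8
-1.1896224320469977 [-0.71824525 -0.01069751  1.1644188 ] 1.1279883608222008
```

```bash
python3 -m inch '[{"dx":0,"dy":0,"dz":0,"wx":0,"wy":0,"wz":-10.5},{"dx":0,"dy":0,"dz":0,"wx":0,"wy":0,"wz":-10.5},{"dx":0,"dy":0,"dz":0,"wx":0,"wy":0,"wz":0},{"dx":0,"dy":0,"dz":0,"wx":0,"wy":0,"wz":0}]'>/dev/null; python3 -c "
from station import sense
s=sense();print(s['q'][5],s['ft_torque'],s['tau'][5],s['gripper_force'])"; python3 -m inch '[{"dx":0,"dy":0,"dz":0,"wx":0,"wy":0,"wz":-6},{"dx":0,"dy":0,"dz":0,"wx":0,"wy":0,"wz":-6},{"dx":0,"dy":0,"dz":0,"wx":0,"wy":0,"wz":0},{"dx":0,"dy":0,"dz":0,"wx":0,"wy":0,"wz":0}]'
python3 - <<'E'
from h import *
s=sense();print(s['q'][5],s['ft_torque'],s['tau'][5],s['gripper_force'])
im=eyes.snapshot('wrist');cv2.imwrite('pics/w4.png',im[:,:,::-1])
E
```

```text
-1.5528499810312697 [-0.99970507 -0.38435135  0.14179708] 0.13296735472977161 42.6333224773407
t: 5.25
tcp_pos: [0.5248, 0.2182, 0.1486]
tool_rot: [-0.195, 0.981, -0.001, 0.002]
force: [0.3, -7.8, 4.4]
finger_gap: 0.13
gripper_force: 42.6
-1.7622718012575624 [-1.17361725 -0.42090053  0.15693794] 0.13063147198408842 42.643473744392395
```

View pics/w4.png

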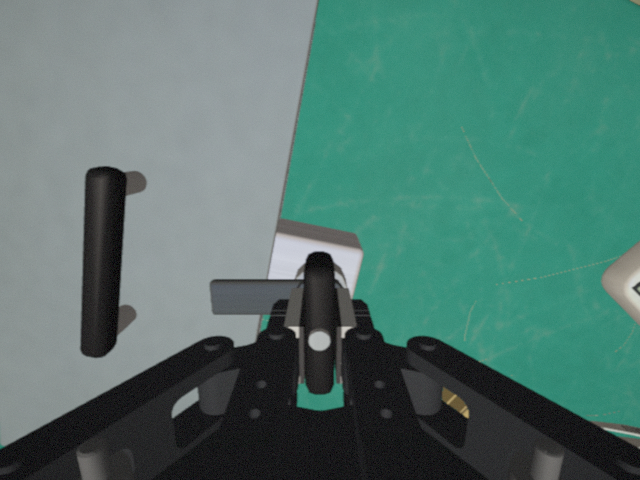

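The wing and clamp finger have now turned about 12° the other way with only friction-level torque. It gives anticlockwise, so I'll carry on that way within the wrist's range.

```bash
python3 -m inch '[{"dx":0,"dy":0,"dz":0,"wx":0,"wy":0,"wz":-8},{"dx":0,"dy":0,"dz":0,"wx":0,"wy":0,"wz":-8},{"dx":0,"dy":0,"dz":0,"wx":0,"wy":0,"wz":-8},{"dx":0,"dy":0,"dz":0,"wx":0,"wy":0,"wz":-8},{"dx":0,"dy":0,"dz":0,"wx":0,"wy":0,"wz":0}]'>/dev/null; python3 -c "
from station import sense
s=sense();print(s['q'][5],s['ft_torque'],s['tau'][5],s['gripper_force'],s['force'])"
```

```text
-2.3214742541070454 [-1.55975762 -0.49174204  0.21621149] -0.013259563129395247 24.58747833967209 [  2.61805791 -10.37433532   3.4197167 ]
```

```bash
python3 -m inch '[{"dx":0,"dy":0,"dz":0,"wx":0,"wy":0,"wz":0},{"dx":0,"dy":0,"dz":0,"wx":0,"wy":0,"wz":0},{"dx":0,"dy":0,"dz":0,"wx":0,"wy":0,"wz":-8},{"dx":0,"dy":0,"dz":0,"wx":0,"wy":0,"wz":-8},{"dx":0,"dy":0,"dz":0,"wx":0,"wy":0,"wz":-8},{"dx":0,"dy":0,"dz":0,"wx":0,"wy":0,"wz":0}]' 0 40
python3 - <<'E'
from h import *
s=sense();print(s['q'][5],s['ft_torque'],s['tau'][5],s['gripper_force'],s['force'])
im=eyes.snapshot('wrist');cv2.imwrite('pics/w5.png',im[:,:,::-1])
E
```

```text
t: 6.68
tcp_pos: [0.5259, 0.2172, 0.1486]
tool_rot: [-0.633, 0.774, -0.003, 0.001]
force: [3.7, -11.9, 2.9]
finger_gap: 0.131
gripper_force: 44.3
-2.7403626044667844 [-1.66845706 -0.51099111  0.21730856] -0.01006937149213627 44.33626413345337 [  3.65898584 -11.85908763   2.85844545]
```

View pics/w5.png

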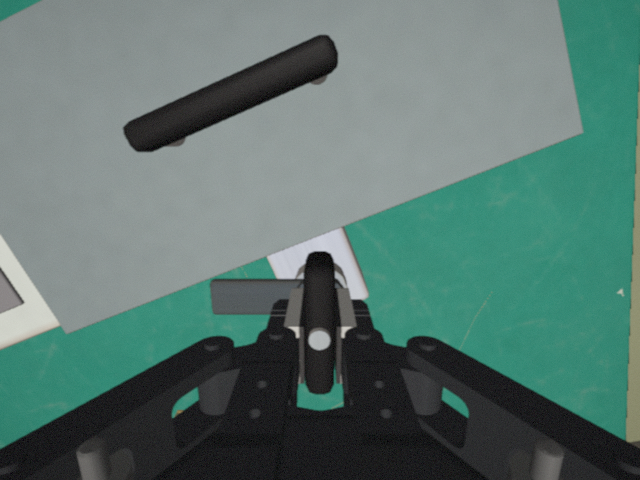

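The wing has turned about 1.2 rad, the clamp finger is off the cover and points left in the picture, and q6 is near its limit. I'll open, rise, turn the tool half a turn back and regrip.

```bash
python3 -m inch '[{"dx":0,"dy":0,"dz":0,"wx":0,"wy":0,"wz":0},{"dx":0,"dy":0,"dz":0,"wx":0,"wy":0,"wz":0},{"dx":0,"dy":0,"dz":-2.5,"wx":0,"wy":0,"wz":0},{"dx":0,"dy":0,"dz":-2.5,"wx":0,"wy":0,"wz":10},{"dx":0,"dy":0,"dz":0,"wx":0,"wy":0,"wz":10},{"dx":0,"dy":0,"dz":0,"wx":0,"wy":0,"wz":10},{"dx":0,"dy":0,"dz":0,"wx":0,"wy":0,"wz":10},{"dx":0,"dy":0,"dz":0,"wx":0,"wy":0,"wz":10},{"dx":0,"dy":0,"dz":0,"wx":0,"wy":0,"wz":10}]' 0.7 >/dev/null; python3 -m inch '[{"dx":0,"dy":0,"dz":0,"wx":0,"wy":0,"wz":10},{"dx":0,"dy":0,"dz":0,"wx":0,"wy":0,"wz":10},{"dx":0,"dy":0,"dz":0,"wx":0,"wy":0,"wz":10},{"dx":0,"dy":0,"dz":0,"wx":0,"wy":0,"wz":10},{"dx":0,"dy":0,"dz":0,"wx":0,"wy":0,"wz":10},{"dx":0,"dy":0,"dz":0,"wx":0,"wy":0,"wz":10},{"dx":0,"dy":0,"dz":0,"wx":0,"wy":0,"wz":10},{"dx":0,"dy":0,"dz":0,"wx":0,"wy":0,"wz":10},{"dx":0,"dy":0,"dz":0,"wx":0,"wy":0,"wz":10},{"dx":0,"dy":0,"dz":0,"wx":0,"wy":0,"wz":10}]'  ; python3 -m inch '[{"dx":0,"dy":0,"dz":0,"wx":0,"wy":0,"wz":10},{"dx":0,"dy":0,"dz":0,"wx":0,"wy":0,"wz":10},{"dx":0,"dy":0,"dz":0,"wx":0,"wy":0,"wz":0}]'
python3 - <<'E'
from h import *
s=sense();print(s['q'],s['force'])
to(.523,.2185,.147,168.5)
p=eyes.camera_params('wrist');im=eyes.snapshot('wrist');cv2.imwrite('pics/w6.png',im[:,:,::-1])
print(rect(p,win(im.max(2)<60,290,100,350,330),.098))
E
```

```text
t: 9.1
tcp_pos: [0.5226, 0.2203, 0.1969]
tool_rot: [0.655, 0.755, 0.0, -0.0]
force: [-0.3, -0.7, -0.6]
finger_gap: 0.699
gripper_force: 0.0
t: 9.48
tcp_pos: [0.5227, 0.2202, 0.1969]
tool_rot: [0.774, 0.633, -0.0, -0.0]
force: [0.5, 0.3, 0.3]
finger_gap: 0.701
gripper_force: 0.0
[2.01536018e-01 5.96436549e-01 1.67470724e+00 6.77570039e-04
 8.70868078e-01 4.01178128e-01] [0.51614991 0.26705874 0.31650835]
  turn [ 0.0e+00 -1.0e-01 -1.8e+02] q6~(if q1 fixed) -2.74
  turn [-0. -0.  0.] q6~(if q1 fixed) 0.4
  shift cm (tool now) [-0.16  0.07  4.99]  world [ 0.03 -0.17 -4.99]
[(0.5261, 0.2223, 56, 18, 71.7, 2043.0)]
```

```bash
python3 -m inch '[{"dx":0,"dy":0.2,"dz":2.5,"wx":0,"wy":0,"wz":0},{"dx":0,"dy":0,"dz":2.3,"wx":0,"wy":0,"wz":0},{"dx":0,"dy":0,"dz":0,"wx":0,"wy":0,"wz":0}]'>/dev/null; python3 -m inch '[{"dx":0,"dy":0,"dz":0,"wx":0,"wy":0,"wz":0},{"dx":0,"dy":0,"dz":0,"wx":0,"wy":0,"wz":0},{"dx":0,"dy":0,"dz":0,"wx":0,"wy":0,"wz":0},{"dx":0,"dy":0,"dz":0,"wx":0,"wy":0,"wz":0}]' 0 40;  python3 -m inch '[{"dx":0,"dy":0,"dz":0,"wx":0,"wy":0,"wz":-8},{"dx":0,"dy":0,"dz":0,"wx":0,"wy":0,"wz":-8},{"dx":0,"dy":0,"dz":0,"wx":0,"wy":0,"wz":-8},{"dx":0,"dy":0,"dz":0,"wx":0,"wy":0,"wz":-8},{"dx":0,"dy":0,"dz":0,"wx":0,"wy":0,"wz":-8},{"dx":0,"dy":0,"dz":0,"wx":0,"wy":0,"wz":-6},{"dx":0,"dy":0,"dz":0,"wx":0,"wy":0,"wz":0}]'; python3 -c "
from station import sense
s=sense();print(s['q'][5],s['ft_torque'],s['tau'][5],s['gripper_force'],s['force'])"
```

```text
t: 10.4
tcp_pos: [0.5266, 0.2192, 0.1501]
tool_rot: [0.775, 0.632, 0.002, 0.001]
force: [2.8, -1.8, 3.7]
finger_gap: 0.132
gripper_force: 44.4
t: 11.28
tcp_pos: [0.5262, 0.2191, 0.1501]
tool_rot: [0.466, 0.885, 0.001, 0.001]
force: [0.9, -2.2, 4.8]
finger_gap: 0.129
gripper_force: 44.5
-0.40167714339035226 [-0.31270894 -0.1307989   0.18248706] 0.04869264783337712 44.51932489871979 [ 0.87517557 -2.17836755  4.84459031]
```

```bash
python3 -m inch '[{"dx":0,"dy":0,"dz":0,"wx":0,"wy":0,"wz":-6},{"dx":0,"dy":0,"dz":0,"wx":0,"wy":0,"wz":0}]'; python3 -c "
from station import sense
s=sense();print(s['q'][5],s['ft_torque'],s['tau'][5])"; python3 -m inch '[{"dx":0,"dy":0,"dz":0,"wx":0,"wy":0,"wz":0},{"dx":0,"dy":0,"dz":0,"wx":0,"wy":0,"wz":0},{"dx":0,"dy":0,"dz":-3,"wx":0,"wy":0,"wz":0},{"dx":0,"dy":0,"dz":-4,"wx":0,"wy":0,"wz":-8},{"dx":0,"dy":0,"dz":-4,"wx":0,"wy":0,"wz":-10},{"dx":0,"dy":0,"dz":0,"wx":0,"wy":0,"wz":-10},{"dx":0,"dy":0,"dz":0,"wx":0,"wy":0,"wz":-10},{"dx":0,"dy":0,"dz":0,"wx":0,"wy":0,"wz":-10},{"dx":0,"dy":0,"dz":0,"wx":0,"wy":0,"wz":-10},{"dx":0,"dy":0,"dz":0,"wx":0,"wy":0,"wz":0}]' 0.6
python3 - <<'E'
from h import *
s=sense();print(s['q'],s['force']);to(.5395,.127,.135,100.4)
im=eyes.snapshot('wrist');p=eyes.camera_params('wrist');cv2.imwrite('pics/w7.png',im[:,:,::-1])
E
```

```text
t: 11.52
tcp_pos: [0.5262, 0.219, 0.1501]
tool_rot: [0.419, 0.908, 0.001, 0.001]
force: [1.3, -1.2, 5.5]
finger_gap: 0.129
gripper_force: 44.5
-0.5063617309214578 [-0.3075627  -0.07002648  0.09889806] 0.05110711441375315
t: 12.78
tcp_pos: [0.5245, 0.2193, 0.2585]
tool_rot: [-0.072, 0.997, 0.0, -0.001]
force: [0.0, 0.5, 0.3]
finger_gap: 0.598
gripper_force: 0.0
[ 1.99361724e-01  5.09557669e-01  1.62187144e+00  2.44472239e-04
  1.01157097e+00 -1.51571937e+00] [0.04439396 0.45500242 0.31620173]
  turn [ 0.  -0.1 -2.1] q6~(if q1 fixed) -1.55
  turn [-1.000e-01 -0.000e+00  1.779e+02] q6~(if q1 fixed) 1.59
  shift cm (tool now) [-0.17 -9.35 12.35]  world [  1.5   -9.23 -12.35]
```

View pics/w7.png

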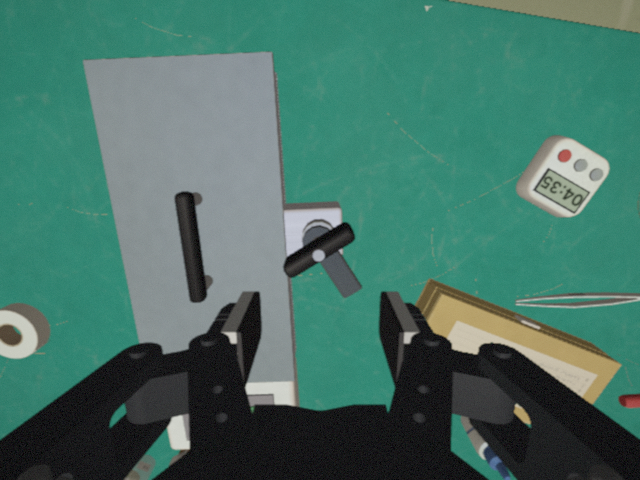

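The picture shows the clamp finger now swung clear to (345,275), the wing at (320,250) and the handle at (190,247). Next is the cover handle.

```bash
python3 -m inch '[{"dx":-0.1,"dy":-4.7,"dz":0,"wx":0,"wy":0,"wz":-2},{"dx":-0.1,"dy":-4.6,"dz":0,"wx":0,"wy":0,"wz":0},{"dx":0,"dy":0,"dz":4,"wx":0,"wy":0,"wz":0},{"dx":0,"dy":0,"dz":4,"wx":0,"wy":0,"wz":0},{"dx":0,"dy":0,"dz":3.4,"wx":0,"wy":0,"wz":0},{"dx":0,"dy":0,"dz":1,"wx":0,"wy":0,"wz":0},{"dx":0,"dy":0,"dz":0,"wx":0,"wy":0,"wz":0}]'; python3 -m inch '[{"dx":0,"dy":0,"dz":0,"wx":0,"wy":0,"wz":0},{"dx":0,"dy":0,"dz":0,"wx":0,"wy":0,"wz":0},{"dx":0,"dy":0,"dz":0,"wx":0,"wy":0,"wz":0},{"dx":0,"dy":0,"dz":0,"wx":0,"wy":0,"wz":0},{"dx":0,"dy":0,"dz":-1,"wx":0,"wy":0,"wz":0},{"dx":0,"dy":-1,"dz":-0.5,"wx":0,"wy":0,"wz":0},{"dx":0,"dy":-1,"dz":-1.5,"wx":0,"wy":0,"wz":0},{"dx":0,"dy":-1,"dz":-3,"wx":0,"wy":0,"wz":0},{"dx":0,"dy":0,"dz":-3,"wx":0,"wy":0,"wz":0},{"dx":0,"dy":0,"dz":0,"wx":0,"wy":0,"wz":0}]' 0 80
python3 - <<'E'
from h import *
s=sense();print(s['q'],s['force'])
im=eyes.snapshot('wrist');p=eyes.camera_params('wrist');cv2.imwrite('pics/w8.png',im[:,:,::-1])
print(rect(p,win(im.max(2)<50,290,0,350,480),.2))
E
```

```text
t: 13.7
tcp_pos: [0.5422, 0.1279, 0.1347]
tool_rot: [-0.09, 0.996, 0.0, -0.0]
force: [0.1, 0.6, 0.7]
finger_gap: 0.605
gripper_force: 0.0
t: 14.95
tcp_pos: [0.5493, 0.0974, 0.2277]
tool_rot: [-0.09, 0.996, -0.0, 0.003]
force: [0.1, 0.1, -2.6]
finger_gap: 0.113
gripper_force: 78.2
[-2.47057439e-02  5.38449139e-01  1.67953541e+00 -7.44353871e-05
  9.17114126e-01 -1.77556216e+00] [ 0.07070847  0.08633634 -2.59492766]
[(0.5439, 0.0964, 92, 20, 10.4, 10891.0)]
```

```bash
python3 -m inch '[{"dx":0,"dy":0,"dz":0,"wx":0,"wy":0,"wz":5.2},{"dx":0,"dy":0,"dz":0,"wx":0,"wy":0,"wz":5.2},{"dx":1.4,"dy":-4.4,"dz":0,"wx":0,"wy":0,"wz":0},{"dx":1.4,"dy":-4.4,"dz":0,"wx":0,"wy":0,"wz":0},{"dx":1.4,"dy":-4.4,"dz":0,"wx":0,"wy":0,"wz":0},{"dx":1.4,"dy":-4.4,"dz":0,"wx":0,"wy":0,"wz":0},{"dx":0,"dy":0,"dz":4,"wx":0,"wy":0,"wz":0},{"dx":0,"dy":0,"dz":4,"wx":0,"wy":0,"wz":0},{"dx":0,"dy":0,"dz":3,"wx":0,"wy":0,"wz":0},{"dx":0,"dy":0,"dz":0,"wx":0,"wy":0,"wz":0}]'; python3 -m inch '[{"dx":0,"dy":0,"dz":1.2,"wx":0,"wy":0,"wz":0},{"dx":0,"dy":0,"dz":0.8,"wx":0,"wy":0,"wz":0},{"dx":0,"dy":0,"dz":0.4,"wx":0,"wy":0,"wz":0},{"dx":0,"dy":0,"dz":0,"wx":0,"wy":0,"wz":0}]'
```

```text
t: 16.25
tcp_pos: [0.4894, -0.0771, 0.1122]
tool_rot: [0.0, 1.0, 0.001, -0.004]
force: [0.5, -0.1, -2.0]
finger_gap: 0.119
gripper_force: 78.4
t: 16.75
tcp_pos: [0.4918, -0.0777, 0.0944]
tool_rot: [-0.0, 1.0, -0.001, 0.001]
force: [-5.2, 1.4, 24.5]
finger_gap: 0.126
gripper_force: 82.2
```

```bash
python3 -m inch '[{"dx":0,"dy":0,"dz":0,"wx":0,"wy":0,"wz":0},{"dx":0,"dy":0,"dz":0,"wx":0,"wy":0,"wz":0},{"dx":0,"dy":0,"dz":-4,"wx":0,"wy":0,"wz":0},{"dx":0,"dy":0,"dz":-6,"wx":0,"wy":0,"wz":0},{"dx":0,"dy":0,"dz":-6,"wx":0,"wy":0,"wz":0},{"dx":-2.7,"dy":4,"dz":-3,"wx":0,"wy":0,"wz":0},{"dx":-2.7,"dy":5,"dz":-2.5,"wx":0,"wy":0,"wz":0},{"dx":-2.7,"dy":5,"dz":-2.5,"wx":0,"wy":0,"wz":0},{"dx":-2.7,"dy":5,"dz":-2.5,"wx":0,"wy":0,"wz":0},{"dx":0,"dy":1.5,"dz":0,"wx":0,"wy":0,"wz":-10}]' 0.6 >/dev/null; python3 -m inch '[{"dx":0,"dy":0,"dz":0,"wx":0,"wy":0,"wz":0}]'
python3 - <<'E'
from h import *
s=sense();print(s['q'],s['force'],s['t'])
p=eyes.camera_params('wrist');im=eyes.snapshot('wrist');cv2.imwrite('pics/w9.png',im[:,:,::-1]);t=eyes.snapshot('top');cv2.imwrite('pics/top9.png',t[:,:,::-1])
E
```

```text
t: 18.12
tcp_pos: [0.5993, 0.1286, 0.3555]
tool_rot: [-0.087, 0.996, -0.0, -0.0]
force: [-0.0, 0.0, 0.2]
finger_gap: 0.601
gripper_force: 0.0
[ 2.93650048e-02  4.59029431e-01  1.40295132e+00 -1.08387741e-04
  1.28038470e+00 -1.71622946e+00] [-0.01840891  0.04191749  0.16025157] 18.125
```

View pics/w9.png

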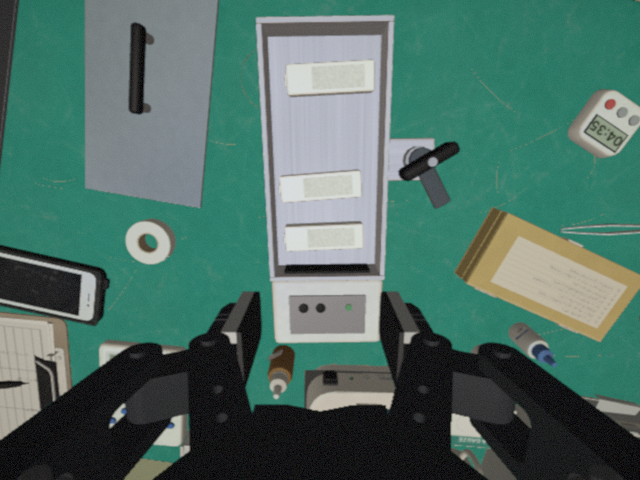

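Three mailers are in the open box, at (330,77), (321,186) and (324,237). The cover lies flat, with its handle at (138,68), and the tape at (149,242) hasn't moved.

Run:
```python
from h import *
p=eyes.camera_params('wrist');im=cv2.imread('pics/w9.png').astype(int)
for u,v in((295,78),(340,78),(310,130),(290,237)):print(im[v,u])
m=win((im[...,2]-im[...,0])>0,270,40,384,265)
m=cv2.morphologyEx(m.astype('uint8'),cv2.MORPH_CLOSE,np.ones((5,5)))
print('mailers',rect(p,m,.025))
# box inner rim/wall bottom rows
print('box outer corners rim',cast(p,[[257,16],[394,16],[384,281],[272,281]],.05).round(4))
print('end wall foot',cast(p,[[325,265],[325,272]],.005).round(4))
t=cv2.imread('pics/top9.png');hsv=cv2.cvtColor(t,cv2.COLOR_BGR2HSV);pt=eyes.camera_params('top')
ng=~((hsv[...,0]>65)&(hsv[...,0]<95)&(hsv[...,1]>110))
print('tote',rect(pt,win(ng,400,200,500,330),.055))
```

```text
[215 219 215]
[192 202 199]
[196 183 181]
[219 220 216]
mailers [(0.4612, 0.1125, 93, 31, -77.3, 2752.5), (0.5724, 0.1219, 92, 30, -75.9, 2099.0), (0.629, 0.1351, 92, 32, -77.8, 1980.5), (0.5343, 0.1833, 239, 7, 10.3, 834.5), (0.5888, 0.0695, 171, 5, 10.5, 319.5)]
box outer corners rim [[0.4247 0.0366 0.05  ]
 [0.403  0.1627 0.05  ]
 [0.6629 0.2113 0.05  ]
 [0.6845 0.086  0.05  ]]
end wall foot [[0.6703 0.1452 0.005 ]
 [0.6795 0.1468 0.005 ]]
tote [(0.5124, -0.3059, 281, 169, -9.9, 6494.5), (0.6365, -0.456, 122, 5, -2.9, 27.0)]
```

```bash
python3 -m inch '[{"dx":-3,"dy":0.1,"dz":0,"wx":0,"wy":0,"wz":0},{"dx":0,"dy":0,"dz":3,"wx":0,"wy":0,"wz":10.5},{"dx":0,"dy":0,"dz":3,"wx":0,"wy":0,"wz":10.5},{"dx":0,"dy":0,"dz":3,"wx":0,"wy":0,"wz":10.5},{"dx":0,"dy":0,"dz":3,"wx":0,"wy":0,"wz":10.5},{"dx":0,"dy":0,"dz":1,"wx":0,"wy":0,"wz":10.5},{"dx":0,"dy":0,"dz":1,"wx":0,"wy":0,"wz":10.5},{"dx":0,"dy":0,"dz":0,"wx":0,"wy":0,"wz":10.5},{"dx":0,"dy":0,"dz":0,"wx":0,"wy":0,"wz":10.5},{"dx":0,"dy":0,"dz":0,"wx":0,"wy":0,"wz":3}]' 0.48 >/dev/null; python3 -m inch '[{"dx":0,"dy":0,"dz":0,"wx":0,"wy":0,"wz":0},{"dx":0,"dy":0,"dz":0,"wx":0,"wy":0,"wz":0}]'
python3 - <<'E'
from h import *
to(.629,.1351,.079,12.7)
E
```

```text
t: 19.73
tcp_pos: [0.6288, 0.1325, 0.2157]
tool_rot: [0.623, 0.782, -0.0, -0.0]
force: [-0.7, -0.2, 0.7]
finger_gap: 0.481
gripper_force: 0.0
  turn [-0.   0.   0.2] q6~(if q1 fixed) -0.19
  turn [-0.000e+00 -1.000e-01 -1.798e+02] q6~(if q1 fixed) -3.33
  shift cm (tool now) [ 0.25  0.08 13.67]  world [  0.02   0.26 -13.67]
```

```bash
python3 -m inch '[{"dx":0.2,"dy":0,"dz":4,"wx":0,"wy":0,"wz":0},{"dx":0,"dy":0,"dz":4,"wx":0,"wy":0,"wz":0},{"dx":0,"dy":0,"dz":3,"wx":0,"wy":0,"wz":0},{"dx":0,"dy":0,"dz":1.7,"wx":0,"wy":0,"wz":0},{"dx":0,"dy":0,"dz":0.9,"wx":0,"wy":0,"wz":0},{"dx":0,"dy":0,"dz":0,"wx":0,"wy":0,"wz":0}]'; python3 -m inch '[{"dx":0,"dy":0,"dz":0,"wx":0,"wy":0,"wz":0},{"dx":0,"dy":0,"dz":0,"wx":0,"wy":0,"wz":0},{"dx":0,"dy":0,"dz":0,"wx":0,"wy":0,"wz":0}]' 0 40; python3 -m inch '[{"dx":0,"dy":0,"dz":-3,"wx":0,"wy":0,"wz":0},{"dx":0,"dy":0,"dz":-4,"wx":0,"wy":0,"wz":0},{"dx":0,"dy":0,"dz":-5,"wx":0,"wy":0,"wz":0},{"dx":0,"dy":0,"dz":0,"wx":0,"wy":0,"wz":0}]'
python3 - <<'E'
from h import *
# tote slots (tool y along tote x, yaw -9.8)
for k in(-.085,0,.085):
    a=np.radians(-9.8);print(k);to(.5124+k*np.cos(a),-.306+k*np.sin(a),.085,-9.8)
E
```

```text
t: 20.48
tcp_pos: [0.6287, 0.1353, 0.08]
tool_rot: [0.623, 0.782, -0.0, 0.0]
force: [-0.9, -0.3, -0.2]
finger_gap: 0.483
gripper_force: 0.0
t: 20.85
tcp_pos: [0.6292, 0.1354, 0.081]
tool_rot: [0.623, 0.782, 0.001, 0.001]
force: [-0.7, 0.8, 5.0]
finger_gap: 0.336
gripper_force: 41.1
t: 21.35
tcp_pos: [0.631, 0.1356, 0.2046]
tool_rot: [0.623, 0.783, 0.003, 0.004]
force: [0.1, -0.3, -1.0]
finger_gap: 0.332
gripper_force: 40.6
-0.085
  turn [ 0.6 -0.  22.8] q6~(if q1 fixed) 0.21
  turn [   0.     0.8 -157.2] q6~(if q1 fixed) -2.93
  shift cm (tool now) [-37.05 -29.43  11.75]  world [-20.23 -42.71 -11.96]
0
  turn [ 0.6 -0.  22.8] q6~(if q1 fixed) 0.21
  turn [   0.     0.8 -157.2] q6~(if q1 fixed) -2.93
  shift cm (tool now) [-40.35 -21.59  11.83]  world [-11.86 -44.16 -11.96]
0.085
  turn [ 0.6 -0.  22.8] q6~(if q1 fixed) 0.21
  turn [   0.     0.8 -157.2] q6~(if q1 fixed) -2.93
  shift cm (tool now) [-43.64 -13.76  11.91]  world [ -3.48 -45.61 -11.96]
```

```bash
python3 -m inch '[{"dx":-5.45,"dy":-1.72,"dz":0,"wx":0,"wy":0,"wz":0},{"dx":-5.45,"dy":-1.72,"dz":0,"wx":0,"wy":0,"wz":0},{"dx":-5.45,"dy":-1.72,"dz":0,"wx":0,"wy":0,"wz":0},{"dx":-5.45,"dy":-1.72,"dz":0,"wx":0,"wy":0,"wz":0},{"dx":-5.45,"dy":-1.72,"dz":0,"wx":0,"wy":0,"wz":0},{"dx":-5.45,"dy":-1.72,"dz":0,"wx":0,"wy":0,"wz":0},{"dx":-5.45,"dy":-1.72,"dz":0,"wx":0,"wy":0,"wz":0},{"dx":-5.45,"dy":-1.72,"dz":0,"wx":0,"wy":0,"wz":7.5},{"dx":0,"dy":0,"dz":0,"wx":0,"wy":0,"wz":7.5},{"dx":0,"dy":0,"dz":0,"wx":0,"wy":0,"wz":7.5}]'
cat > tote.py <<'E'
from h import *
t=eyes.snapshot('top')[:,:,::-1];hsv=cv2.cvtColor(np.ascontiguousarray(t),cv2.COLOR_BGR2HSV);pt=eyes.camera_params('top')
cv2.imwrite('pics/ttop.png',t)
ng=~((hsv[...,0]>65)&(hsv[...,0]<95)&(hsv[...,1]>110))
print('tote',rect(pt,win(ng,380,200,505,330),.055)[:2])
E
python3 tote.py; python3 -c "
from h import *
to(.596,-.3205,.084,-9.8)"
```

```text
t: 22.6
tcp_pos: [0.5911, -0.3212, 0.1981]
tool_rot: [0.765, 0.643, -0.0, -0.002]
force: [-0.5, 0.0, 0.0]
finger_gap: 0.34
gripper_force: 40.5
tote [(0.5208, -0.3059, 355, 339, -0.0, 14651.5)]
  turn [-0.2 -0.1 -0.2] q6~(if q1 fixed) -0.49
  turn [-1.000e-01  3.000e-01  1.798e+02] q6~(if q1 fixed) 2.65
  shift cm (tool now) [ 0.08  0.5  11.41]  world [ 4.800e-01  1.000e-02 -1.141e+01]
```

```bash
python3 -c "
from h import *
p=eyes.camera_params('wrist');im=np.ascontiguousarray(eyes.snapshot('wrist')[:,:,::-1])
a=np.radians(-9.8);C=np.array([.5124,-.306,0]);ex=np.array([np.cos(a),np.sin(a),0]);ey=np.array([-ex[1],ex[0],0])
X=[C+sx*.1375*ex+sy*.075*ey+[0,0,.055] for sx,sy in((1,1),(1,-1),(-1,-1),(-1,1))]
cv2.polylines(im,[proj(p,X).astype(int)],True,(0,0,255),1);cv2.imwrite('pics/w10.png',im)"
```

```text
(no output)
```

View pics/w10.png

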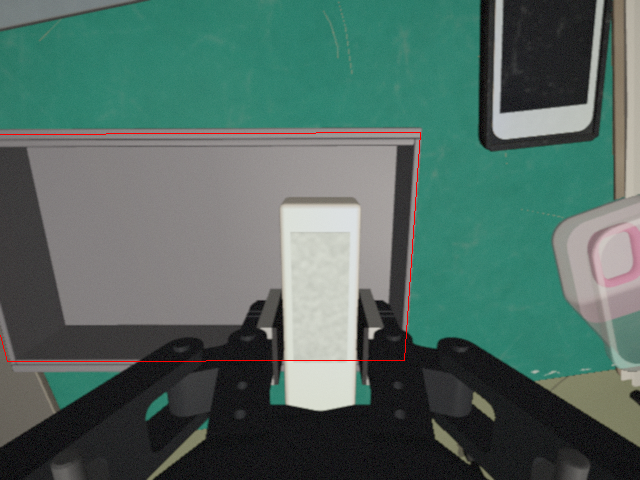

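The tote's rim matches the drawn outline, with corners near (420,133) and (8,362), so it hasn't moved. The mailer at (320,300) is held inside it. Lowering.

```bash
python3 -m inch '[{"dx":-0.8,"dy":-0.2,"dz":4,"wx":0,"wy":0,"wz":0},{"dx":0,"dy":0,"dz":4,"wx":0,"wy":0,"wz":0},{"dx":0,"dy":0,"dz":2.2,"wx":0,"wy":0,"wz":0},{"dx":0,"dy":0,"dz":1,"wx":0,"wy":0,"wz":0},{"dx":0,"dy":0,"dz":0,"wx":0,"wy":0,"wz":0}]'; python3 -m inch '[{"dx":0,"dy":0,"dz":0,"wx":0,"wy":0,"wz":0},{"dx":0,"dy":0,"dz":0,"wx":0,"wy":0,"wz":0},{"dx":0,"dy":0,"dz":-3,"wx":0,"wy":0,"wz":0},{"dx":0,"dy":0,"dz":-5,"wx":0,"wy":0,"wz":0},{"dx":0,"dy":0,"dz":-6,"wx":0,"wy":0,"wz":0},{"dx":0,"dy":0,"dz":0,"wx":0,"wy":0,"wz":0}]' 0.48
python3 - <<'E'
from h import *
to(.5724,.1219,.215,14)
E
```

```text
t: 23.32
tcp_pos: [0.5892, -0.3278, 0.0877]
tool_rot: [0.763, 0.646, -0.0, -0.0]
force: [0.2, -0.8, 0.1]
finger_gap: 0.342
gripper_force: 40.6
t: 24.08
tcp_pos: [0.5919, -0.33, 0.2355]
tool_rot: [0.763, 0.646, 0.001, 0.007]
force: [-0.3, 0.3, 0.5]
finger_gap: 0.481
gripper_force: 0.0
  turn [  0.6   0.6 -23.5] q6~(if q1 fixed) -0.92
  turn [  0.8  -0.9 156.5] q6~(if q1 fixed) 2.22
  shift cm (tool now) [44.26 -9.41  1.61]  world [-1.95 45.19 -2.05]
```

```bash
python3 -m inch '[{"dx":5.5,"dy":-1.2,"dz":0,"wx":0,"wy":0,"wz":0},{"dx":5.5,"dy":-1.2,"dz":0,"wx":0,"wy":0,"wz":0},{"dx":5.5,"dy":-1.2,"dz":0,"wx":0,"wy":0,"wz":0},{"dx":5.5,"dy":-1.2,"dz":0,"wx":0,"wy":0,"wz":0},{"dx":5.5,"dy":-1.2,"dz":0,"wx":0,"wy":0,"wz":0},{"dx":5.5,"dy":-1.2,"dz":0,"wx":0,"wy":0,"wz":0},{"dx":5.5,"dy":-1.2,"dz":0,"wx":0,"wy":0,"wz":0},{"dx":5.5,"dy":-1.2,"dz":0,"wx":0,"wy":0,"wz":-7.8},{"dx":0,"dy":0,"dz":0,"wx":0,"wy":0,"wz":-7.8},{"dx":0,"dy":0,"dz":0,"wx":0,"wy":0,"wz":-7.8}]' 0.48 >/dev/null; python3 -m inch '[{"dx":0,"dy":0,"dz":0,"wx":0,"wy":0,"wz":0}]'
python3 - <<'E'
from h import *
to(.5724,.1219,.079,14)
p=eyes.camera_params('wrist');im=np.ascontiguousarray(eyes.snapshot('wrist')[:,:,::-1]);cv2.imwrite('pics/w11.png',im)
im=im.astype(int);m=((im[...,2]-im[...,0])>0)
m[im[...,1]<150]=0
m=cv2.morphologyEx(m.astype('uint8'),cv2.MORPH_CLOSE,np.ones((5,5)))
print(rect(p,m,.025))
E
python3 tote.py
```

```text
t: 25.45
tcp_pos: [0.5668, 0.1222, 0.2278]
tool_rot: [0.617, 0.787, -0.0, -0.0]
force: [-1.1, -0.5, -0.1]
finger_gap: 0.478
gripper_force: 0.0
  turn [-0.  -0.  -0.2] q6~(if q1 fixed) -0.22
  turn [ -0.    0.  179.8] q6~(if q1 fixed) 2.92
  shift cm (tool now) [-0.17  0.54 14.88]  world [  0.56  -0.03 -14.88]
[(0.7271, 0.1558, 135, 86, -79.2, 17227.0), (0.4609, 0.1152, 92, 30, -77.2, 4262.0), (0.5735, 0.1246, 91, 30, -75.3, 3082.0), (0.8552, 0.0499, 16, 15, 13.8, 199.0), (0.8514, 0.0984, 21, 9, -62.4, 167.0), (0.6481, 0.0509, 10, 9, -76.2, 56.0)]
tote [(0.5125, -0.3059, 281, 169, -9.9, 6492.5), (0.5255, -0.457, 347, 19, -3.0, 440.5)]
```

```bash
python3 -m inch '[{"dx":0,"dy":0.6,"dz":4,"wx":0,"wy":0,"wz":0},{"dx":0,"dy":0,"dz":5,"wx":0,"wy":0,"wz":0},{"dx":0,"dy":0,"dz":3.2,"wx":0,"wy":0,"wz":0},{"dx":0,"dy":0,"dz":1.8,"wx":0,"wy":0,"wz":0},{"dx":0,"dy":0,"dz":0.8,"wx":0,"wy":0,"wz":0},{"dx":0,"dy":0,"dz":0,"wx":0,"wy":0,"wz":0}]'; python3 -m inch '[{"dx":0,"dy":0,"dz":0,"wx":0,"wy":0,"wz":0},{"dx":0,"dy":0,"dz":0,"wx":0,"wy":0,"wz":0},{"dx":0,"dy":0,"dz":0,"wx":0,"wy":0,"wz":0},{"dx":0,"dy":0,"dz":-3,"wx":0,"wy":0,"wz":0},{"dx":0,"dy":0,"dz":-4,"wx":0,"wy":0,"wz":0},{"dx":0,"dy":0,"dz":-5,"wx":0,"wy":0,"wz":0},{"dx":0,"dy":0,"dz":0,"wx":0,"wy":0,"wz":0}]' 0 40
python3 - <<'E'
from h import *
k=0;a=np.radians(-9.8);to(.5124+k*np.cos(a),-.306+k*np.sin(a)-.006,.085,-9.8)
E
```

```text
t: 26.3
tcp_pos: [0.5734, 0.1233, 0.0802]
tool_rot: [0.617, 0.787, 0.0, 0.0]
force: [0.6, 0.0, 0.4]
finger_gap: 0.48
gripper_force: 0.0
t: 27.18
tcp_pos: [0.5753, 0.1235, 0.2041]
tool_rot: [0.616, 0.787, 0.003, 0.004]
force: [1.0, -0.9, -0.4]
finger_gap: 0.343
gripper_force: 40.1
  turn [ 0.5  0.  23.7] q6~(if q1 fixed) 0.19
  turn [  -0.     0.7 -156.3] q6~(if q1 fixed) -2.95
  shift cm (tool now) [-40.75 -16.66  11.84]  world [ -6.29 -43.55 -11.91]
```

```bash
python3 -m inch '[{"dx":-5.1,"dy":-2.1,"dz":0,"wx":0,"wy":0,"wz":0},{"dx":-5.1,"dy":-2.1,"dz":0,"wx":0,"wy":0,"wz":0},{"dx":-5.1,"dy":-2.1,"dz":0,"wx":0,"wy":0,"wz":0},{"dx":-5.1,"dy":-2.1,"dz":0,"wx":0,"wy":0,"wz":0},{"dx":-5.1,"dy":-2.1,"dz":0,"wx":0,"wy":0,"wz":0},{"dx":-5.1,"dy":-2.1,"dz":0,"wx":0,"wy":0,"wz":0},{"dx":-5.1,"dy":-2.1,"dz":0,"wx":0,"wy":0,"wz":0},{"dx":-5.1,"dy":-2.1,"dz":0,"wx":0,"wy":0,"wz":8},{"dx":0,"dy":0,"dz":0,"wx":0,"wy":0,"wz":8},{"dx":0,"dy":0,"dz":0,"wx":0,"wy":0,"wz":7.5}]'
python3 - <<'E'
from h import *
p=eyes.camera_params('wrist');im=np.ascontiguousarray(eyes.snapshot('wrist')[:,:,::-1])
a=np.radians(-9.8);C=np.array([.5124,-.306,0]);ex=np.array([np.cos(a),np.sin(a),0]);ey=np.array([-ex[1],ex[0],0])
X=[C+sx*.1375*ex+sy*.075*ey+[0,0,.055] for sx,sy in((1,1),(1,-1),(-1,-1),(-1,1))]
cv2.polylines(im,[proj(p,X).astype(int)],True,(0,0,255),1);cv2.imwrite('pics/w12.png',im)
to(.5124,-.312,.085,-9.8)
E
```

```text
t: 28.42
tcp_pos: [0.5066, -0.3137, 0.1984]
tool_rot: [0.766, 0.643, -0.0, -0.001]
force: [0.1, 0.4, -0.4]
finger_gap: 0.336
gripper_force: 40.1
  turn [-0.1 -0.1 -0.3] q6~(if q1 fixed) -0.57
  turn [-1.000e-01  2.000e-01  1.797e+02] q6~(if q1 fixed) 2.57
  shift cm (tool now) [ 0.2   0.56 11.34]  world [  0.57   0.12 -11.34]
```

View pics/w12.png

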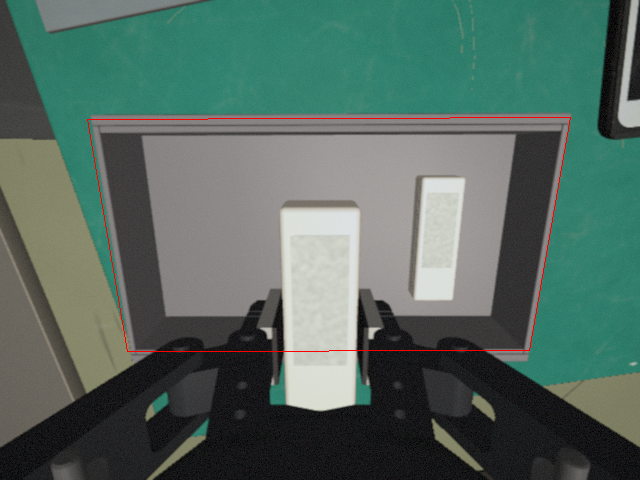

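The first mailer lies flat in the tote at (438,238), the second is held at (320,305), and the tote hasn't moved.

```bash
python3 -m inch '[{"dx":0,"dy":0.2,"dz":4,"wx":0,"wy":0,"wz":0},{"dx":0,"dy":0,"dz":4,"wx":0,"wy":0,"wz":0},{"dx":0,"dy":0,"dz":2.2,"wx":0,"wy":0,"wz":0},{"dx":0,"dy":0,"dz":1.1,"wx":0,"wy":0,"wz":0},{"dx":0,"dy":0,"dz":0,"wx":0,"wy":0,"wz":0}]'; python3 -m inch '[{"dx":0,"dy":0,"dz":0,"wx":0,"wy":0,"wz":0},{"dx":0,"dy":0,"dz":0,"wx":0,"wy":0,"wz":0},{"dx":0,"dy":0,"dz":-3,"wx":0,"wy":0,"wz":0},{"dx":0,"dy":0,"dz":-5,"wx":0,"wy":0,"wz":0},{"dx":0,"dy":0,"dz":-6,"wx":0,"wy":0,"wz":0},{"dx":0,"dy":0,"dz":0,"wx":0,"wy":0,"wz":0}]' 0.48
python3 - <<'E'
from h import *
to(.4612,.114,.215,13)
E
```

```text
t: 29.1
tcp_pos: [0.5094, -0.3129, 0.086]
tool_rot: [0.764, 0.646, -0.0, -0.001]
force: [0.7, -0.1, -0.9]
finger_gap: 0.343
gripper_force: 40.1
t: 29.85
tcp_pos: [0.5121, -0.3154, 0.2333]
tool_rot: [0.764, 0.645, 0.001, 0.007]
force: [0.2, -1.2, -0.3]
finger_gap: 0.479
gripper_force: 0.0
  turn [  0.6   0.5 -22.6] q6~(if q1 fixed) -0.96
  turn [  0.8  -0.8 157.4] q6~(if q1 fixed) 2.18
  shift cm (tool now) [ 41.5  -12.21   1.38]  world [-5.09 42.94 -1.83]
```

```bash
python3 -m inch '[{"dx":5.2,"dy":-1.5,"dz":0,"wx":0,"wy":0,"wz":0},{"dx":5.2,"dy":-1.5,"dz":0,"wx":0,"wy":0,"wz":0},{"dx":5.2,"dy":-1.5,"dz":0,"wx":0,"wy":0,"wz":0},{"dx":5.2,"dy":-1.5,"dz":0,"wx":0,"wy":0,"wz":0},{"dx":5.2,"dy":-1.5,"dz":0,"wx":0,"wy":0,"wz":0},{"dx":5.2,"dy":-1.5,"dz":0,"wx":0,"wy":0,"wz":0},{"dx":5.2,"dy":-1.5,"dz":0,"wx":0,"wy":0,"wz":0},{"dx":5.2,"dy":-1.5,"dz":0,"wx":0,"wy":0,"wz":-7.5},{"dx":0,"dy":0,"dz":0,"wx":0,"wy":0,"wz":-7.5},{"dx":0,"dy":0,"dz":0,"wx":0,"wy":0,"wz":-7.5}]' 0.48 >/dev/null; python3 -m inch '[{"dx":0,"dy":0,"dz":0,"wx":0,"wy":0,"wz":0}]'
python3 - <<'E'
from h import *
to(.4612,.114,.079,13)
E
python3 tote.py
```

```text
t: 31.22
tcp_pos: [0.4605, 0.1171, 0.2267]
tool_rot: [0.624, 0.782, -0.0, -0.0]
force: [0.2, -0.1, -0.5]
finger_gap: 0.48
gripper_force: 0.0
  turn [-0.  -0.  -0.2] q6~(if q1 fixed) -0.21
  turn [-0.000e+00  1.000e-01  1.798e+02] q6~(if q1 fixed) 2.93
  shift cm (tool now) [-3.200e-01  1.000e-02  1.477e+01]  world [  0.07  -0.31 -14.77]
tote [(0.5124, -0.3061, 281, 168, -9.8, 6494.5), (0.5255, -0.457, 347, 19, -3.0, 440.5)]
```

```bash
python3 -m inch '[{"dx":-0.3,"dy":0,"dz":4,"wx":0,"wy":0,"wz":0},{"dx":0,"dy":0,"dz":5,"wx":0,"wy":0,"wz":0},{"dx":0,"dy":0,"dz":3.2,"wx":0,"wy":0,"wz":0},{"dx":0,"dy":0,"dz":1.7,"wx":0,"wy":0,"wz":0},{"dx":0,"dy":0,"dz":0.8,"wx":0,"wy":0,"wz":0},{"dx":0,"dy":0,"dz":0,"wx":0,"wy":0,"wz":0}]'; python3 -m inch '[{"dx":0,"dy":0,"dz":0,"wx":0,"wy":0,"wz":0},{"dx":0,"dy":0,"dz":0,"wx":0,"wy":0,"wz":0},{"dx":0,"dy":0,"dz":0,"wx":0,"wy":0,"wz":0},{"dx":0,"dy":0,"dz":-3,"wx":0,"wy":0,"wz":0},{"dx":0,"dy":0,"dz":-4,"wx":0,"wy":0,"wz":0},{"dx":0,"dy":0,"dz":-5,"wx":0,"wy":0,"wz":0},{"dx":0,"dy":0,"dz":0,"wx":0,"wy":0,"wz":0}]' 0 40
python3 - <<'E'
from h import *
k=-.08;a=np.radians(-9.8);to(.5124+k*np.cos(a),-.306+k*np.sin(a)-.006,.085,-9.8)
E
```

```text
t: 32.02
tcp_pos: [0.4616, 0.1137, 0.0797]
tool_rot: [0.624, 0.782, -0.0, -0.0]
force: [0.4, -0.7, 0.1]
finger_gap: 0.48
gripper_force: 0.0
t: 32.9
tcp_pos: [0.4634, 0.1141, 0.2033]
tool_rot: [0.623, 0.782, 0.003, 0.003]
force: [0.4, -0.5, -0.5]
finger_gap: 0.344
gripper_force: 40.0
  turn [ 0.5  0.  22.7] q6~(if q1 fixed) 0.18
  turn [  -0.     0.7 -157.3] q6~(if q1 fixed) -2.96
  shift cm (tool now) [-39.52 -12.21  11.8 ]  world [ -2.99 -41.24 -11.83]
```

```bash
python3 -m inch '[{"dx":-4.95,"dy":-1.5,"dz":0,"wx":0,"wy":0,"wz":0},{"dx":-4.95,"dy":-1.5,"dz":0,"wx":0,"wy":0,"wz":0},{"dx":-4.95,"dy":-1.5,"dz":0,"wx":0,"wy":0,"wz":0},{"dx":-4.95,"dy":-1.5,"dz":0,"wx":0,"wy":0,"wz":0},{"dx":-4.95,"dy":-1.5,"dz":0,"wx":0,"wy":0,"wz":0},{"dx":-4.95,"dy":-1.5,"dz":0,"wx":0,"wy":0,"wz":0},{"dx":-4.95,"dy":-1.5,"dz":0,"wx":0,"wy":0,"wz":0},{"dx":-4.95,"dy":-1.5,"dz":0,"wx":0,"wy":0,"wz":7.5},{"dx":0,"dy":0,"dz":0,"wx":0,"wy":0,"wz":7.5},{"dx":0,"dy":0,"dz":0,"wx":0,"wy":0,"wz":7.5}]'
python3 - <<'E'
from h import *
to(.4336,-.298,.085,-9.8)
p=eyes.camera_params('wrist');im=np.ascontiguousarray(eyes.snapshot('wrist')[:,:,::-1]);cv2.imwrite('pics/w13.png',im)
hsv=cv2.cvtColor(im,cv2.COLOR_BGR2HSV);ng=~((hsv[...,0]>65)&(hsv[...,0]<95)&(hsv[...,1]>110))
# upper rim edge: first non-green row below green along columns, expected by projection
a=np.radians(-9.8);C=np.array([.5124,-.306,0]);ex=np.array([np.cos(a),np.sin(a),0]);ey=np.array([-ex[1],ex[0],0])
for k in(0,.05,.1,.13):
    u,v=proj(p,C+k*ex+.075*ey+[0,0,.055])[0].astype(int)
    if 0<=u<640: print(u,v,'green above/below',ng[v-12:v+12,u].astype(int))
v,u=proj(p,C+.1375*ex+.03*ey+[0,0,.055])[0].astype(int)[::-1]
if u<625: print(u,v,ng[v,u-14:u+14].astype(int))
E
```

```text
t: 34.15
tcp_pos: [0.4319, -0.2993, 0.1984]
tool_rot: [0.766, 0.643, -0.0, -0.001]
force: [-0.6, -0.0, -0.1]
finger_gap: 0.34
gripper_force: 40.0
  turn [-0.1 -0.1 -0.2] q6~(if q1 fixed) -0.65
  turn [ -0.2   0.2 179.8] q6~(if q1 fixed) 2.49
  shift cm (tool now) [ 0.14  0.17 11.34]  world [  0.17   0.13 -11.34]
461 120 green above/below [0 0 0 0 0 0 0 0 1 1 1 1 1 1 1 1 1 1 1 1 1 1 1 1]
549 120 green above/below [0 0 0 0 0 0 0 0 1 1 1 1 1 1 1 1 1 1 1 1 1 1 1 1]
637 120 green above/below [0 0 0 0 0 0 0 1 1 1 1 1 1 1 1 1 1 1 1 1 1 1 1 1]
```

```bash
python3 -m inch '[{"dx":0.1,"dy":0.3,"dz":4,"wx":0,"wy":0,"wz":0},{"dx":0,"dy":0,"dz":4,"wx":0,"wy":0,"wz":0},{"dx":0,"dy":0,"dz":2.2,"wx":0,"wy":0,"wz":0},{"dx":0,"dy":0,"dz":1.1,"wx":0,"wy":0,"wz":0},{"dx":0,"dy":0,"dz":0,"wx":0,"wy":0,"wz":0}]'; python3 -m inch '[{"dx":0,"dy":0,"dz":0,"wx":0,"wy":0,"wz":0},{"dx":0,"dy":0,"dz":0,"wx":0,"wy":0,"wz":0},{"dx":0,"dy":0,"dz":-3,"wx":0,"wy":0,"wz":0},{"dx":0,"dy":0,"dz":-5,"wx":0,"wy":0,"wz":0},{"dx":0,"dy":0,"dz":-6,"wx":0,"wy":0,"wz":0},{"dx":0,"dy":0,"dz":0,"wx":0,"wy":0,"wz":0}]' 0.6
python3 - <<'E'
from h import *
to(.4918,-.0777,.215,90)
E
```

```text
t: 34.83
tcp_pos: [0.4357, -0.2979, 0.0861]
tool_rot: [0.764, 0.646, -0.0, -0.001]
force: [-0.3, -0.6, -0.2]
finger_gap: 0.344
gripper_force: 40.0
t: 35.58
tcp_pos: [0.438, -0.3003, 0.2324]
tool_rot: [0.764, 0.645, 0.0, 0.006]
force: [0.7, -0.5, -0.4]
finger_gap: 0.599
gripper_force: 0.0
  turn [  0.    0.8 -99.6] q6~(if q1 fixed) -2.38
  turn [ 0.8 -0.  80.4] q6~(if q1 fixed) 0.76
  shift cm (tool now) [22.86  1.57  1.58]  world [ 5.38 22.26 -1.74]
```

```bash
python3 -m inch '[{"dx":5.7,"dy":0.4,"dz":0,"wx":0,"wy":0,"wz":0},{"dx":5.7,"dy":0.4,"dz":0,"wx":0,"wy":0,"wz":0},{"dx":5.7,"dy":0.4,"dz":0,"wx":0,"wy":0,"wz":0},{"dx":5.7,"dy":0.4,"dz":0,"wx":0,"wy":0,"wz":10},{"dx":0,"dy":0,"dz":0,"wx":0.4,"wy":0,"wz":10},{"dx":0,"dy":0,"dz":0,"wx":0,"wy":0,"wz":10},{"dx":0,"dy":0,"dz":0,"wx":0,"wy":0,"wz":10},{"dx":0,"dy":0,"dz":0,"wx":0,"wy":0,"wz":10},{"dx":0,"dy":0,"dz":0,"wx":0,"wy":0,"wz":10},{"dx":0,"dy":0,"dz":0,"wx":0,"wy":0,"wz":10}]' 0.6 >/dev/null; python3 -m inch '[{"dx":0,"dy":0,"dz":0,"wx":0,"wy":0,"wz":10},{"dx":0,"dy":0,"dz":0,"wx":0,"wy":0,"wz":0}]'
python3 - <<'E'
from h import *
p=eyes.camera_params('wrist');im=np.ascontiguousarray(eyes.snapshot('wrist')[:,:,::-1]);cv2.imwrite('pics/w14.png',im)
print(rect(p,win(im.max(2)<50,230,60,410,330),.043))
to(.4918,-.0777,.0965,-90)
E
python3 tote.py
```

```text
t: 37.08
tcp_pos: [0.4889, -0.0792, 0.2266]
tool_rot: [1.0, 0.009, -0.004, -0.002]
force: [0.4, 0.4, -0.2]
finger_gap: 0.598
gripper_force: 0.0
[(0.4916, -0.0782, 81, 10, -0.1, 1294.5), (0.4298, -0.0234, 32, 18, 0.9, 468.0), (0.4319, -0.1362, 33, 18, 3.7, 467.5)]
  turn [-0.2  0.4  1.1] q6~(if q1 fixed) 1.18
  turn [  -0.6   -0.3 -178.9] q6~(if q1 fixed) -1.96
  shift cm (tool now) [ 0.38 -0.1  13.01]  world [  0.28   0.15 -13.01]
tote [(0.5031, -0.273, 319, 273, -0.0, 9653.5), (0.5255, -0.457, 347, 19, -3.0, 440.5)]
```

View pics/w14.png

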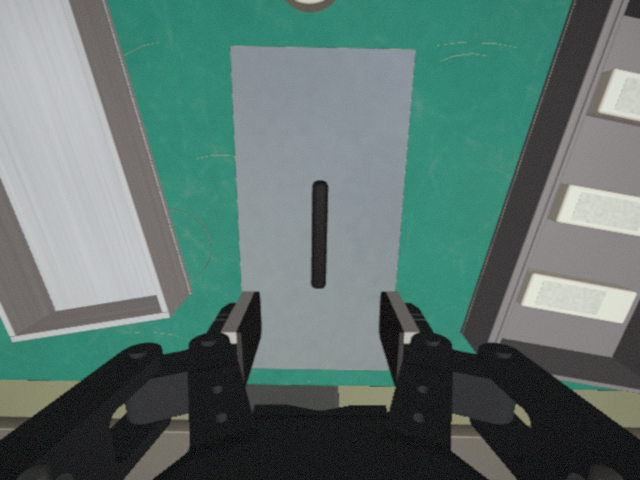

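All three mailers lie in the tote at the right of the picture, and the cover's handle is at (320,234). I'll grip it again.

```bash
python3 -m inch '[{"dx":0.4,"dy":-0.1,"dz":4,"wx":0,"wy":0,"wz":1},{"dx":0,"dy":0,"dz":5,"wx":0,"wy":0,"wz":0},{"dx":0,"dy":0,"dz":3,"wx":0,"wy":0,"wz":0},{"dx":0,"dy":0,"dz":1.2,"wx":0,"wy":0,"wz":0},{"dx":0,"dy":0,"dz":0,"wx":0,"wy":0,"wz":0}]'; python3 -m inch '[{"dx":0,"dy":0,"dz":0,"wx":0,"wy":0,"wz":0},{"dx":0,"dy":0,"dz":0,"wx":0,"wy":0,"wz":0},{"dx":0,"dy":0,"dz":0,"wx":0,"wy":0,"wz":0},{"dx":0,"dy":0,"dz":0,"wx":0,"wy":0,"wz":0},{"dx":0,"dy":0,"dz":-2,"wx":0,"wy":0,"wz":0},{"dx":0,"dy":0,"dz":-4,"wx":0,"wy":0,"wz":0},{"dx":0,"dy":0,"dz":-5,"wx":0,"wy":0,"wz":0},{"dx":0,"dy":0,"dz":0,"wx":0,"wy":0,"wz":0}]' 0 90
python3 - <<'E'
from h import *
a=np.radians(10.4);to(.542+.01*np.sin(a),.1258-.01*np.cos(a),.15,10.4-90)
p=eyes.camera_params('wrist');im=np.ascontiguousarray(eyes.snapshot('wrist')[:,:,::-1]);cv2.imwrite('pics/w15.png',im)
z=sense()['tcp_pos'][2]-.0585+.007
print('handle in hand',rect(p,win(im.max(2)<50,285,0,355,400),z),sense()['tcp_pos'])
E
python3 tote.py
```

```text
t: 37.8
tcp_pos: [0.4924, -0.0779, 0.0946]
tool_rot: [1.0, -0.0, -0.004, -0.002]
force: [0.2, -0.9, 0.4]
finger_gap: 0.602
gripper_force: 0.0
t: 38.8
tcp_pos: [0.4951, -0.0789, 0.2087]
tool_rot: [1.0, -0.001, 0.001, 0.0]
force: [0.7, 0.7, -1.3]
finger_gap: 0.118
gripper_force: 88.2
  turn [  0.1  -0.1 -10.5] q6~(if q1 fixed) 1.01
  turn [-2.000e-01 -1.000e-01  1.695e+02] q6~(if q1 fixed) 4.15
  shift cm (tool now) [  4.83 -19.49   5.86]  world [ 4.87 19.48 -5.87]
handle in hand [(0.4998, -0.0791, 73, 14, -0.1, 4936.0), (0.4796, -0.0683, 33, 6, -1.6, 947.0), (0.4795, -0.0898, 33, 6, 1.4, 896.5), (0.5045, -0.0667, 6, 2, -1.6, 37.5)] [ 0.49384439 -0.07841215  0.20677292]
tote [(0.5031, -0.273, 319, 273, -0.0, 9669.0), (0.5255, -0.457, 347, 19, -3.0, 441.5)]
```

```bash
python3 -m inch '[{"dx":1.2,"dy":-4.9,"dz":-1,"wx":0,"wy":0,"wz":0},{"dx":1.2,"dy":-4.9,"dz":0,"wx":0,"wy":0,"wz":0},{"dx":1.2,"dy":-4.9,"dz":0,"wx":0,"wy":0,"wz":0},{"dx":1.2,"dy":-4.8,"dz":0,"wx":0,"wy":0,"wz":0},{"dx":0,"dy":0,"dz":0,"wx":0,"wy":0,"wz":-5.2},{"dx":0,"dy":0,"dz":0,"wx":0,"wy":0,"wz":-5.2},{"dx":0,"dy":0,"dz":0,"wx":0,"wy":0,"wz":0}]'
python3 - <<'E'
from h import *
a=np.radians(10.4);to(.542+.01*np.sin(a),.1258-.01*np.cos(a),.15,10.4-90)
E
```

```text
t: 39.78
tcp_pos: [0.5403, 0.1169, 0.2131]
tool_rot: [0.996, 0.09, -0.005, -0.002]
force: [-0.6, 0.2, -0.7]
finger_gap: 0.117
gripper_force: 88.4
  turn [-0.3  0.6 -0.1] q6~(if q1 fixed) 1.4
  turn [  0.9   0.4 179.9] q6~(if q1 fixed) 4.54
  shift cm (tool now) [0.39 0.18 6.31]  world [ 0.35 -0.09 -6.31]
```

```bash
python3 -m inch '[{"dx":0.4,"dy":0.2,"dz":2.5,"wx":0,"wy":0.4,"wz":0},{"dx":0,"dy":0,"dz":2.3,"wx":0,"wy":0,"wz":0},{"dx":0,"dy":0,"dz":1.5,"wx":0,"wy":0,"wz":0},{"dx":0,"dy":0,"dz":0,"wx":0,"wy":0,"wz":0},{"dx":0,"dy":0,"dz":0,"wx":0,"wy":0,"wz":0}]'
python3 - <<'E'
from h import *
to(.542,.1258,.135,10.4-90)
p=eyes.camera_params('wrist');im=np.ascontiguousarray(eyes.snapshot('wrist')[:,:,::-1]);cv2.imwrite('pics/w16.png',im)
E
```

```text
t: 40.4
tcp_pos: [0.546, 0.1156, 0.1524]
tool_rot: [0.996, 0.09, 0.001, -0.002]
force: [0.5, 1.1, -2.2]
finger_gap: 0.116
gripper_force: 88.4
  turn [-0.2 -0.1 -0.1] q6~(if q1 fixed) 1.39
  turn [ -0.2   0.3 179.9] q6~(if q1 fixed) 4.53
  shift cm (tool now) [-0.22 -1.07  1.74]  world [-0.4   1.02 -1.74]
```

View pics/w16.png

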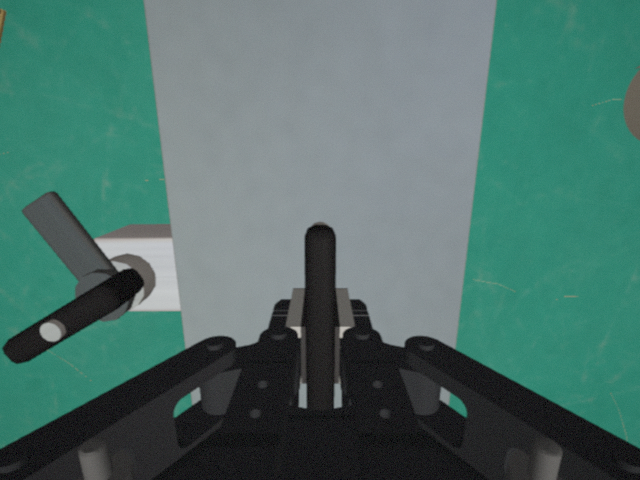

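The cover is held level over the box, with the wing at (75,315) just clear of its left edge. I'll shift across and lower it.

```bash
python3 -m inch '[{"dx":-0.2,"dy":-0.6,"dz":0,"wx":0,"wy":0,"wz":0},{"dx":0,"dy":-0.5,"dz":0.3,"wx":0,"wy":0,"wz":0},{"dx":0,"dy":0,"dz":0.4,"wx":0,"wy":0,"wz":0},{"dx":0,"dy":0,"dz":0,"wx":0,"wy":0,"wz":0}]'; python3 -m inch '[{"dx":0,"dy":0,"dz":0.4,"wx":0,"wy":0,"wz":0},{"dx":0,"dy":0,"dz":0.4,"wx":0,"wy":0,"wz":0},{"dx":0,"dy":0,"dz":0,"wx":0,"wy":0,"wz":0}]'
```

```text
t: 40.95
tcp_pos: [0.5415, 0.1263, 0.1448]
tool_rot: [0.996, 0.09, 0.0, -0.002]
force: [0.1, -0.0, -1.4]
finger_gap: 0.117
gripper_force: 88.4
t: 41.32
tcp_pos: [0.5419, 0.1261, 0.1383]
tool_rot: [0.996, 0.09, 0.001, -0.002]
force: [-1.6, 0.1, 7.4]
finger_gap: 0.116
gripper_force: 89.8
```

```bash
python3 -m inch '[{"dx":0,"dy":0,"dz":0.15,"wx":0,"wy":0,"wz":0},{"dx":0,"dy":0,"dz":0,"wx":0,"wy":0,"wz":0}]'; python3 -m inch '[{"dx":0,"dy":0,"dz":0,"wx":0,"wy":0,"wz":0},{"dx":0,"dy":0,"dz":0,"wx":0,"wy":0,"wz":0},{"dx":0,"dy":0,"dz":-3,"wx":0,"wy":0,"wz":0},{"dx":0,"dy":0,"dz":-4,"wx":0,"wy":0,"wz":0},{"dx":0,"dy":0,"dz":-4,"wx":0,"wy":0,"wz":0},{"dx":0,"dy":0,"dz":0,"wx":0,"wy":0,"wz":0}]' 0.6
python3 - <<'E'
from h import *
p=eyes.camera_params('wrist');im=np.ascontiguousarray(eyes.snapshot('wrist')[:,:,::-1]);cv2.imwrite('pics/w17.png',im)
print('handle',rect(p,win(im.max(2)<50,285,60,355,400),.085)[:2]);
to(.5253,.2189,.149,40);print(sense()['q'])
E
python3 tote.py
```

```text
t: 41.58
tcp_pos: [0.5419, 0.1261, 0.1383]
tool_rot: [0.996, 0.09, 0.001, -0.002]
force: [-3.3, -0.8, 17.2]
finger_gap: 0.115
gripper_force: 91.3
t: 42.32
tcp_pos: [0.5436, 0.1258, 0.2484]
tool_rot: [0.996, 0.09, 0.004, -0.002]
force: [0.6, 0.2, 0.1]
finger_gap: 0.602
gripper_force: 0.0
handle [(0.5409, 0.1261, 81, 10, 10.6, 1480.0)]
  turn [ 1.000e-01 -4.000e-01 -1.197e+02] q6~(if q1 fixed) -0.68
  turn [-0.3 -0.1 60.3] q6~(if q1 fixed) 2.47
  shift cm (tool now) [-0.05 -9.43  9.8 ]  world [-1.71  9.31 -9.76]
[0.0254644  0.5103285  1.66516297 0.00495916 0.96258921 1.41340682]
tote [(0.5124, -0.306, 281, 168, -9.9, 6496.5), (0.5255, -0.457, 347, 19, -3.0, 441.5)]
```

```bash
python3 -m inch '[{"dx":0,"dy":-4.7,"dz":0,"wx":0,"wy":0,"wz":0},{"dx":0,"dy":-4.7,"dz":0,"wx":0,"wy":-0.4,"wz":0},{"dx":0,"dy":0,"dz":0,"wx":0,"wy":0,"wz":-10},{"dx":0,"dy":0,"dz":0,"wx":0,"wy":0,"wz":-10},{"dx":0,"dy":0,"dz":0,"wx":0,"wy":0,"wz":-10},{"dx":0,"dy":0,"dz":0,"wx":0,"wy":0,"wz":-10},{"dx":0,"dy":0,"dz":0,"wx":0,"wy":0,"wz":-10},{"dx":0,"dy":0,"dz":0,"wx":0,"wy":0,"wz":-10}]' 0.6 >/dev/null;  python3 -m inch '[{"dx":0,"dy":0,"dz":0,"wx":0,"wy":0,"wz":-10},{"dx":0,"dy":0,"dz":0,"wx":0,"wy":0,"wz":-10},{"dx":0,"dy":0,"dz":0,"wx":0,"wy":0,"wz":-10},{"dx":0,"dy":0,"dz":0,"wx":0,"wy":0,"wz":-10},{"dx":0,"dy":0,"dz":0,"wx":0,"wy":0,"wz":-10},{"dx":0,"dy":0,"dz":0,"wx":0,"wy":0,"wz":-9.7},{"dx":0,"dy":0,"dz":0,"wx":0,"wy":0,"wz":0}]'
python3 - <<'E'
from h import *
to(.5253,.2189,.149,40.5);print(sense()['q'])
p=eyes.camera_params('wrist');im=np.ascontiguousarray(eyes.snapshot('wrist')[:,:,::-1]);cv2.imwrite('pics/w18.png',im)
print('wing',rect(p,win(im.max(2)<60,295,130,345,330),.098)[:2])
E
```

```text
t: 44.3
tcp_pos: [0.524, 0.218, 0.2442]
tool_rot: [0.423, 0.906, -0.001, -0.005]
force: [-0.3, -0.5, -0.8]
finger_gap: 0.602
gripper_force: 0.0
  turn [-0.4 -0.5 -0.6] q6~(if q1 fixed) -0.51
  turn [ -0.7   0.6 179.4] q6~(if q1 fixed) 2.63
  shift cm (tool now) [-0.09  0.21  9.52]  world [ 0.13  0.09 -9.52]
[ 0.19582057  0.52993904  1.63298763  0.00482476  0.98813633 -0.50328452]
wing [(0.5161, 0.2297, 32, 12, -49.5, 664.0), (0.5351, 0.2081, 23, 11, -49.5, 424.0)]
```

```bash
python3 -m inch '[{"dx":0,"dy":0.2,"dz":4,"wx":-0.3,"wy":-0.4,"wz":-0.6},{"dx":0,"dy":0,"dz":3.5,"wx":0,"wy":0,"wz":0},{"dx":0,"dy":0,"dz":2,"wx":0,"wy":0,"wz":0},{"dx":0,"dy":0,"dz":0,"wx":0,"wy":0,"wz":0}]'; python3 -m inch '[{"dx":0,"dy":0,"dz":0,"wx":0,"wy":0,"wz":0},{"dx":0,"dy":0,"dz":0,"wx":0,"wy":0,"wz":0},{"dx":0,"dy":0,"dz":0,"wx":0,"wy":0,"wz":0},{"dx":0,"dy":0,"dz":0,"wx":0,"wy":0,"wz":0},{"dx":0,"dy":0,"dz":0,"wx":0,"wy":0,"wz":8},{"dx":0,"dy":0,"dz":0,"wx":0,"wy":0,"wz":8},{"dx":0,"dy":0,"dz":0,"wx":0,"wy":0,"wz":8},{"dx":0,"dy":0,"dz":0,"wx":0,"wy":0,"wz":8},{"dx":0,"dy":0,"dz":0,"wx":0,"wy":0,"wz":8},{"dx":0,"dy":0,"dz":0,"wx":0,"wy":0,"wz":8}]' 0 50; python3 -m inch '[{"dx":0,"dy":0,"dz":0,"wx":0,"wy":0,"wz":8},{"dx":0,"dy":0,"dz":0,"wx":0,"wy":0,"wz":8},{"dx":0,"dy":0,"dz":0,"wx":0,"wy":0,"wz":8},{"dx":0,"dy":0,"dz":0,"wx":0,"wy":0,"wz":8},{"dx":0,"dy":0,"dz":0,"wx":0,"wy":0,"wz":8},{"dx":0,"dy":0,"dz":0,"wx":0,"wy":0,"wz":8},{"dx":0,"dy":0,"dz":0,"wx":0,"wy":0,"wz":8},{"dx":0,"dy":0,"dz":0,"wx":0,"wy":0,"wz":8},{"dx":0,"dy":0,"dz":0,"wx":0,"wy":0,"wz":0}]'
python3 - <<'E'
from h import *
s=sense();print(s['q'][5],s['ft_torque'],s['tau'][5],s['gripper_force'])
E
```

```text
t: 44.85
tcp_pos: [0.5249, 0.2193, 0.1488]
tool_rot: [0.419, 0.908, -0.001, -0.001]
force: [-0.3, 0.2, -0.3]
finger_gap: 0.602
gripper_force: 0.0
t: 46.1
tcp_pos: [0.5268, 0.2194, 0.1523]
tool_rot: [0.752, 0.659, 0.002, 0.001]
force: [-0.4, -2.9, 4.6]
finger_gap: 0.127
gripper_force: 50.1
t: 47.22
tcp_pos: [0.5273, 0.2189, 0.1522]
tool_rot: [0.987, 0.162, 0.002, 0.001]
force: [0.0, -4.7, 5.7]
finger_gap: 0.129
gripper_force: 50.2
1.4443286318153574 [-1.03760779  0.03359997 -0.23196774] 0.02896750287618488 50.218995809555054
```

```bash
python3 -m inch '[{"dx":0,"dy":0,"dz":0,"wx":0,"wy":0,"wz":5},{"dx":0,"dy":0,"dz":0,"wx":0,"wy":0,"wz":4},{"dx":0,"dy":0,"dz":0,"wx":0,"wy":0,"wz":2},{"dx":0,"dy":0,"dz":0,"wx":0,"wy":0,"wz":0}]'; python3 -c "
from station import sense
s=sense();print(s['q'][5],s['ft_torque'],s['tau'][5],s['gripper_force'])"; python3 -m inch '[{"dx":0,"dy":0,"dz":0,"wx":0,"wy":0,"wz":0},{"dx":0,"dy":0,"dz":0,"wx":0,"wy":0,"wz":0},{"dx":0,"dy":0,"dz":-4,"wx":0,"wy":0,"wz":0},{"dx":0,"dy":0,"dz":-5,"wx":0,"wy":0,"wz":0},{"dx":0,"dy":0,"dz":-6,"wx":0,"wy":0,"wz":0},{"dx":0,"dy":0,"dz":0,"wx":0,"wy":0,"wz":0}]' 0.6
python3 - <<'E'
from h import *
p=eyes.camera_params('wrist');im=np.ascontiguousarray(eyes.snapshot('wrist')[:,:,::-1]);cv2.imwrite('pics/w19.png',im)
print('wing',rect(p,win(im.max(2)<60,285,100,355,330),.098)[:2])
b=win(im.max(2)<60,390,60,560,400);print('handle',rect(p,b,.085)[:2])
E
python3 tote.py
```

```text
t: 47.72
tcp_pos: [0.5274, 0.2188, 0.1523]
tool_rot: [0.998, 0.068, 0.003, 0.0]
force: [1.3, -4.9, 6.2]
finger_gap: 0.126
gripper_force: 50.2
1.6349257427117465 [-1.07071501  0.01776062  0.06256089] 0.09520833380520344 50.23103177547455
t: 48.48
tcp_pos: [0.5284, 0.2206, 0.3062]
tool_rot: [0.998, 0.067, 0.007, -0.002]
force: [-0.2, -0.4, -0.7]
finger_gap: 0.601
gripper_force: 0.0
wing [(0.5407, 0.2203, 33, 11, 8.0, 386.5), (0.5122, 0.2159, 22, 10, 7.5, 253.5)]
handle [(0.4354, 0.0599, 169, 102, -82.3, 8818.0), (0.5401, 0.1285, 81, 13, 10.4, 1219.0)]
tote [(0.5124, -0.3059, 281, 169, -9.9, 6494.5), (0.5255, -0.457, 347, 19, -3.0, 440.5)]
```

View pics/w19.png

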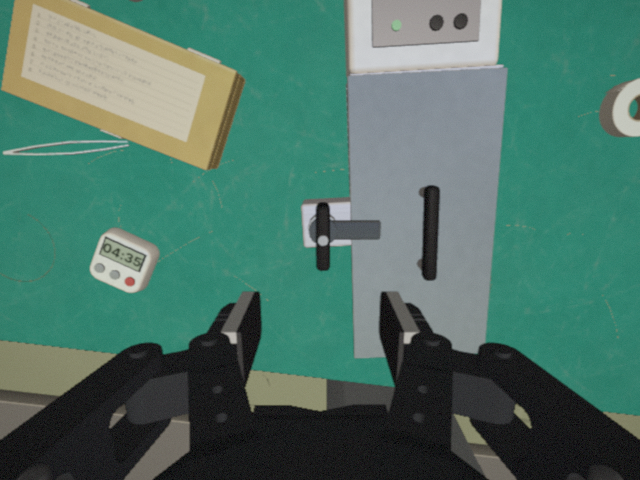

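The clamp finger at (355,230) lies over the cover edge, the wing is within about 3° of tight, and the cover sits square on the box. The tote is where it was, so I'll hand in.

```bash
python3 -c "
from station import workorder
print(workorder.sign_off())"
```

```text
the job is handed in; nothing more can be done
None
```

I handed the job in at about 48 s with no verdict shown: the screw gave anticlockwise, all three mailers present are in the tote, the cover is square on the box, and the clamp is tight to within about 3°.

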